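# Present a notched channel slide to the code reader, label up

## Robot

A 6-joint arm with a two-finger parallel gripper is mounted at the origin on a cart in front of the work surface, level with it; the furniture and walls round the work are solid. World frame = base frame: x ahead of the robot, y to its left, z up, the work surface at z = 0. Lengths are in m, angles in degrees, forces in N, time in s.
With the tool pointing down it reaches from about 0.4 to 0.825 m from the base axis. Payload 7 kg.
Tool frame: the origin (TCP) lies between the finger pads; the fingertips stand 11 mm ahead of it and the grasp point (between the pads) lies 8 mm behind it; z points along the fingers, y is the direction in which the jaws open and shut (so a half turn about z gives the same grasp; the last joint's range is limited). The gripper opens to 88 mm and grips with 3 to 60 N. Pads are 19 mm wide; open, the fingers measure 130 mm over their backs; the gripper's body (78 mm by 193 mm) begins 47 mm behind the grasp point.
Start: joints at [91.335, 20.546, 0.682, 0, -70.136, -16.507], TCP at [0.177, 0.651, 0.217] pointing down, gripper open.
Joint ranges: [-176.03, 176.03], [-82.01, 121.73], [-58.28, 71.71], [-173.87, 95.51], [-174.79, -0.11], [-173.66, 173.66]. Speed limits (degrees/s): [136.94, 136.94, 172.46, 180, 180, 180].

## Interface

Orientations are given as [roll, pitch, yaw] about the fixed x, y, z axes, in that order (R = Rz(yaw) Ry(pitch) Rx(roll)).
In Python, from plant import r gives the robot as it stands.
- The arm moves only by the shell command python3 -m inch 'ROWS' [OPENING] [FORCE]. ROWS is JSON, a list of rows, each an object of numbers: "x", "y", "z": the shift along the tool's x, y, z as a fraction of full scale; "yaw": the turn about the tool's z as a fraction of full scale. In form: [{"x": .., "y": .., "z": .., "yaw": ..}, ...]. A call has 1 to 5 rows; each row shifts and turns the pose as measured when the row begins, along the tool's axes as they then stand; what a row does not reach is not made up. Full scale, the value 1, is 0.025 m for a shift and 4 degrees for a turn. A row lasts 1/12 s, in which the tool goes at most 41.7 mm and 7.16 degrees, less where a joint would pass 70% of its speed; a pose out of reach is approached as far as the arm can. A call with a number of a shift or a turn outside -1 to 1 is refused whole. A call with a gripper value outside its range is refused whole. OPENING is the opening, from -1 (shut) to 1 (fully open), set as the call begins (- or left out, the last holds). The fingers move at their own pace and stop on an object; FORCE is the grip in N (left out, the last holds). Time passes only in rows, so rows that do not move let the fingers close. It gives the time, the measured TCP pose, the force and the opening at its end, in the units of the state.
- r.get_state(): the state, without advancing time (a new reading comes with each control period).
- r.capture(name): name is "scene" or "top" or "wrist"; returns (picture, depth): 480x640x3 uint8, red, green, blue; 480x640 float32, m along the optical axis (not along the pixel's ray), 0 where there is no reading.
- r.camera_info(name): a dict with "mtx" (3x3 intrinsics, pixels), "pose" (4x4, takes a point from camera to world coordinates). Camera axes: x right, y down, z forward; pixel columns grow to the right and rows downward; lengths in m; the calibration is good to about 2 mm. A picture is of the moment at which its call begins: read the wrist's pose just before it. camera_info takes no time and is no camera call; for the wrist camera it gives the pose at the moment of the call.
- r.close_job(): hands the job in, once; it reports no verdict.
The state is a dict: "time_s": time; "joints": joint angles; "qd": joint speeds; "joint_torque": joint torques, N m; "tcp_pos": TCP position; "eef_rot": TCP orientation; "contact_force": force on the tool from outside, world axes, zero at the start; "moment": the same for the moment, N m; "gripper_width": finger opening in m.
Only numpy, scipy, OpenCV 4.12 (cv2) and the standard library are available. Lean on these libraries where they do the work, as an engineer would, in place of code of your own. Each camera call takes 0.05 s, during which the arm holds its last target. There are 200 camera calls.

## Task

Three clear channel slides stand on edge in the steel rack; one of them has a frosted label end, marked by a small square notch in its upper corner. Take that slide out of the rack, hold it by its clear part and gently push its frosted end, label face uppermost, into the sloping slot of the slide reader until the sprung stop inside has given way most of its travel, and finish while still holding it there in the gripper, against the spring. Leave the two blank slides and the small blue carton where they are.

Things in the scene. Friction and masses are not known exactly. Their poses are not given: they have to be found in the camera images.
- slide: the notched slide: clear slab 76 x 26 x 9 mm, about 30 g, on a long edge in the rack. Origin at its centre; x along the length to the frosted end, y straight out of the label face, z to the upper long edge. The frosted field (20 mm, small square code) is on the +y face at +x. The notch, 8 x 8 mm through the thickness, is the corner at +x, +z: facing the label, notched edge up, it is at the left.
- slide_end (a point): the middle of the slide's frosted end face, 38 mm from the slide's origin along its x
- blank_a: a blank slide of the same size and axes in the same rack, square corners, no frosting; stays in the rack. Which slide is in which slot varies.
- blank_b: the other blank slide, like blank_a
- slide_rack: fixed steel rack 84 x 104 mm, any way round; origin under its centre, z up. Slides stand along its x, 36 mm apart in y, on the base plate 6 mm above the bench; their upper edges are at 32 mm. Two combs 4 mm thick at x = -30 and +30 mm, teeth to 26 mm above the bench, hold them near the ends with 1 mm play each side; between the combs they are free down to the base plate.
- reader: fixed white slide reader, 112 x 100 mm, 120 mm high; origin under its centre, z up, front to its -x; slides go in along its +x. The slot is rolled 45 degrees about that x: frosted end along reader +x, label face (slide y) along reader (0, 0.71, 0.71), where the slot has a clear window, and upper notched edge (slide z) along (0, -0.71, 0.71).
- reader_mouth (a point): centre of the slot's entrance, (-55, 0, 88) mm in the reader's frame. Slot 30 x 13 mm in section (2 mm play round the slide), with a flared steel mouth reaching 8 mm out in front. The stop meets the slide's end 16 mm in and gives 8 mm. A key in the slot's upper corner from 18.5 mm in passes into the notch; a slide any other way round is blocked there, the stop given only 2.5 mm.
- stop (a joint): travel of the sprung stop in the slot, m: 0 free, 0.008 fully in; 2 N to start, 5.2 N at full travel; it springs back and pushes the slide out if let go
- cover_carton: small blue carton of cover slips, 41 x 58 x 44 mm, loose on the bench, origin at the centre of its underside; leave alone
There are look-alikes about, which are no part of the job. Leave any brown look-alike of the slide alone.

How it is judged (in metres and radians):
On the way:
1. the notched slide is lifted clear of the rack in the gripper (height (world z) of slide above 0.06 m and contact force between the fingers and slide above 1 N and contact force between slide and slide_rack below 0.1 N and value of joint stop below 0.001 m), for 0.2 s.
At the end, for the whole second after the job is handed in: the slide is held, at rest, its frosted end in the reader slot, label face uppermost (within 57 degrees of up), lined up within 0.15 rad, pressing the stop in more than 4.5 mm; both blank slides within 15 mm of their place and the carton within 30 mm (value of joint stop above 0.0045 m and angle between slide's own y axis and vertical below 1 rad and angle between the x axis of slide and the x axis of reader, either way round below 0.15 rad and x of slide_end in the frame of reader above -0.037 m and distance between slide_end and reader_mouth below 0.028 m and contact force between the fingers and slide above 1 N and distance between the grasp point and slide below 0.04 m and linear speed of slide below 0.02 m/s and distance of each of blank_a, blank_b from where it was at the start of the episode below 0.015 m and distance of cover_carton from where it was at the start of the episode below 0.03 m and contact force between slide and slide_rack below 0.1 N); the arm keeps its last pose, push and grip.
It fails at once if a blank slide is taken out or knocked over (distance of any of blank_a, blank_b from where it was at the start of the episode above 0.02 m).
It fails at once if the slide is forced against the reader with more than 30 N (contact force between slide and reader above 30 N).
It fails at once if the blue carton is pushed away (distance of cover_carton from where it was at the start of the episode above 0.03 m).
It also fails if it takes over 40 s, if anything falls off the work surface, if the arm or the gripper's body presses on something with over 40 N, if the wrist force passes 120 N, or if a joint passes its speed limit or range.

## Working session

There is one attempt and no reset: what is moved stays moved. The work goes in short steps, Python scripts to look and compute and a shell command to move; the robot and the scene stay as the last step left them, time stands still between calls to the robot, and variables do not carry over. Pictures are saved under pics/ and viewed, about 8 in all and at most 12, crops included, and the job is handed in when it is done.

```bash
ls; mkdir -p pics; python3 -m inch --help 2>&1 | head -30; cat > h.py <<'E'
import numpy as np, cv2
from plant import r
def grab(n):
    info=r.camera_info(n); im,d=r.capture(n)
    np.savez('%s.npz'%n,im=im,d=d,K=np.array(info['mtx']),T=np.array(info['pose'])); return im,d
def load(n):
    f=np.load('%s.npz'%n); return f['im'],f['d'],f['K'],f['T']
def cloud(n):
    im,d,K,T=load(n); v,u=np.mgrid[:480,:640]
    p=np.stack([(u-K[0,2])/K[0,0]*d,(v-K[1,2])/K[1,1]*d,d],-1)
    w=p@T[:3,:3].T+T[:3,3]; w[d==0]=np.nan; return im,w
def save(name,im): cv2.imwrite('pics/'+name,cv2.cvtColor(im,cv2.COLOR_RGB2BGR))
E
python3 - <<'E'
from h import *
print(r.get_state())
for n in('scene','top'):
    im,d=grab(n); save(n+'1.png',im); i=load(n); print(n,i[2].tolist(),i[3].round(3).tolist())
E
```

```text
pics
invalid input: not JSON, or not a number
{'time_s': 0.0, 'joints': array([ 9.13325154e+01,  2.05919429e+01,  6.32386452e-01, -1.92016312e-02,
       -7.01349928e+01, -1.65075528e+01]), 'qd': array([-0.06084541, -0.0510372 , -0.06545993, -0.04945655, -0.05465455,
        0.08362162]), 'joint_torque': array([-3.00520887e-04, -5.82728148e+01,  2.93062985e+01,  6.99721590e+00,
        7.21115386e-03, -1.57540599e-04]), 'tcp_pos': array([0.17658751, 0.6509623 , 0.21560932]), 'eef_rot': array([ 1.79904219e+02, -9.56130686e-03, -1.51815691e+01]), 'contact_force': array([ 0.16373105, -0.0307513 ,  0.53221095]), 'moment': array([-0.03211455, -0.00436926,  0.00804769]), 'gripper_width': 0.08731038372325604}
scene [[496.83759007897595, 0.0, 320.0015610187313], [0.0, 496.83759007897595, 241.92294925724647], [0.0, 0.0, 1.0]] [[0.337, -0.589, 0.734, -0.217], [-0.941, -0.207, 0.266, -0.158], [-0.005, -0.781, -0.624, 0.725], [0.0, 0.0, 0.0, 1.0]]
top [[618.3583483708142, 0.0, 312.72739381975157], [0.0, 618.3583483708142, 237.9126147314709], [0.0, 0.0, 1.0]] [[-0.026, -0.992, 0.121, 0.343], [-1.0, 0.024, -0.017, 0.126], [0.014, -0.121, -0.992, 1.473], [0.0, 0.0, 0.0, 1.0]]
```

View pics/scene1.png

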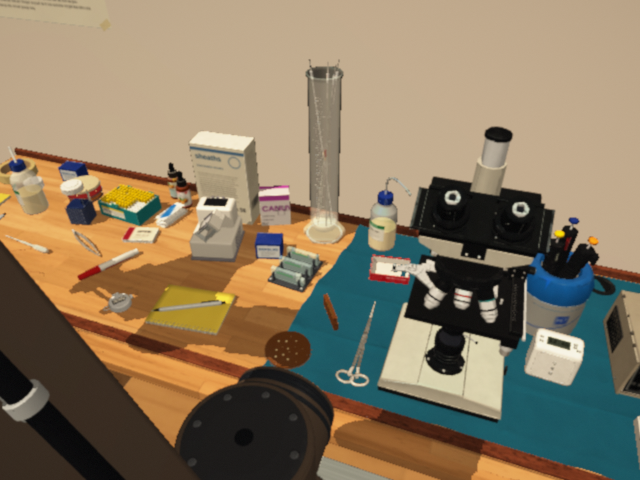

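View pics/top1.png

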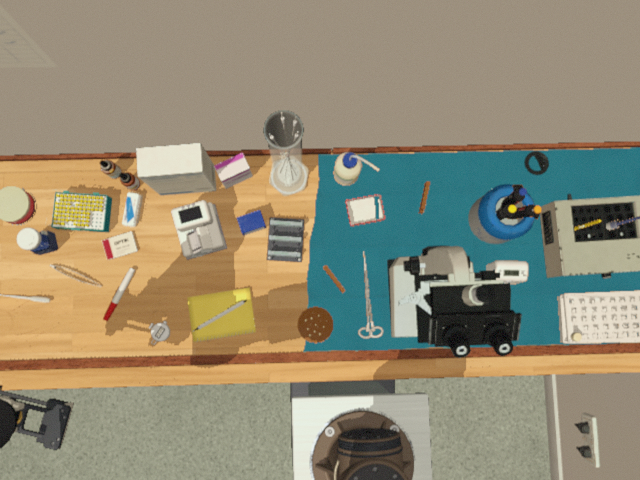

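```bash
python3 - <<'E'
from h import *
im,_,_,_=load('top'); s,_,_,_=load('scene')
a=cv2.resize(im[185:275,165:325],(800,450),interpolation=cv2.INTER_CUBIC)
save('crop1.png',a)
b=cv2.resize(s[180:300,180:340],(800,600),interpolation=cv2.INTER_CUBIC); save('crop2.png',b)
im,w=cloud('top')
for (u,v) in [(268,220),(303,220),(268,260),(303,260),(285,224),(285,240),(285,256),(250,221),(195,215),(205,240),(180,208),(213,256)]:
    print(u,v,w[v,u].round(4))
E
```

```text
268 220 [0.568  0.2069 0.0031]
303 220 [0.5653 0.1229 0.0077]
268 260 [0.4715 0.2085 0.0047]
303 260 [4.698e-01 1.253e-01 2.000e-04]
285 224 [0.5527 0.1655 0.0344]
285 240 [0.5163 0.1666 0.0223]
285 256 [0.4802 0.168  0.0032]
250 221 [0.5601 0.2465 0.046 ]
195 215 [0.5669 0.3633 0.1093]
205 240 [0.5107 0.3419 0.1059]
180 208 [0.5839 0.3969 0.1073]
213 256 [0.4846 0.3394 0.0024]
```

View pics/crop1.png

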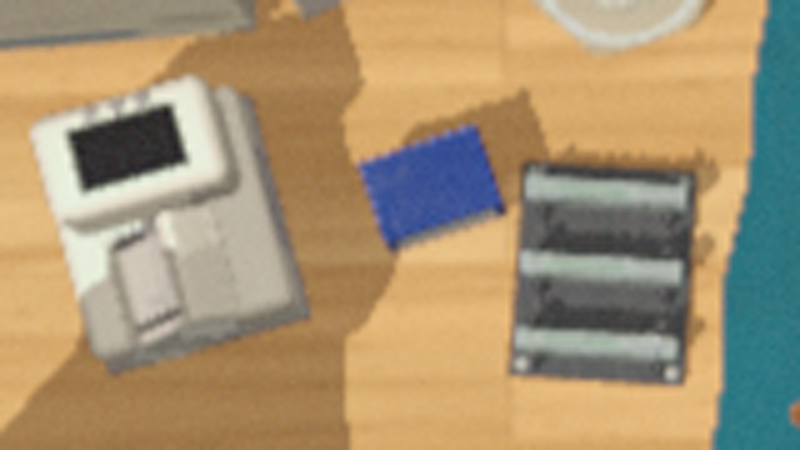

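View pics/crop2.png

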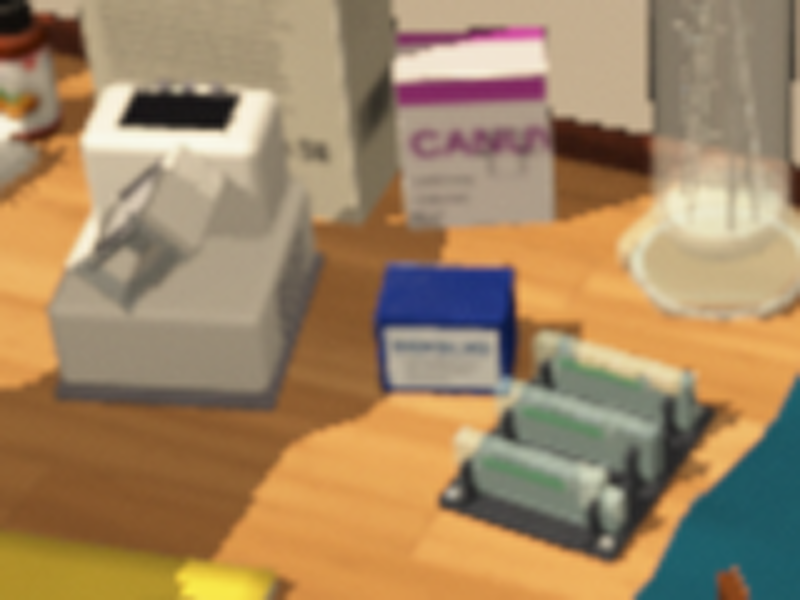

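```bash
R='python3 -m inch'
for i in 1 2 3 4; do python3 -m inch '[{"x":0.88,"y":0.76},{"x":0.88,"y":0.76},{"x":0.88,"y":0.76},{"x":0.88,"y":0.76},{"x":0.88,"y":0.76}]' | tail -1; done
for i in 1 2 3; do python3 -m inch '[{"yaw":1},{"yaw":1},{"yaw":1},{"yaw":1},{"yaw":1}]' -0.3| tail -3; done
python3 - <<'E'
from h import *
s=r.get_state(); print({k:np.round(v,3) for k,v in s.items()})
im,d=grab('wrist'); save('wrist1.png',im); print(load('wrist')[3].round(3).tolist())
E
```

```text
{'time_s': np.float64(0.1), 'joints': array([ 9.1335e+01,  2.0586e+01,  6.4000e-01, -1.7000e-02, -7.0137e+01,
       -1.6507e+01]), 'qd': array([ 0.009, -0.114,  0.228,  0.103,  0.056, -0.121]), 'joint_torque': array([-2.0000e-03, -5.8416e+01,  2.9375e+01,  7.0150e+00,  1.0000e-02,
       -0.0000e+00]), 'tcp_pos': array([0.177, 0.651, 0.216]), 'eef_rot': array([ 1.79915e+02, -8.00000e-03, -1.51780e+01]), 'contact_force': array([ 0.323, -0.165, -0.126]), 'moment': array([-0.002,  0.027, -0.003]), 'gripper_width': np.float64(0.088)}
[[-0.26, -0.93, -0.26, 0.246], [-0.966, 0.251, 0.068, 0.633], [0.002, 0.269, -0.963, 0.384], [0.0, 0.0, 0.0, 1.0]]validation failed for argument at $[0]...
validation failed for argument at $[0]...
validation failed for argument at $[0]...
validation failed for argument at $[0]...
validation failed for argument at $[0]...
validation failed for argument at $[0]...
validation failed for argument at $[0]...
```

View pics/wrist1.png

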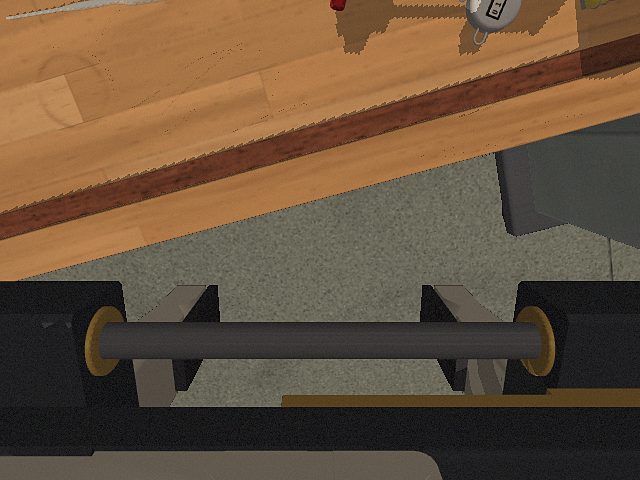

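The wrist picture only shows the bench edge, because the arm has not moved. The rows were refused, so every key must be present in each row.

```bash
python3 -m inch '[{"x":0.88,"y":0.76,"z":0,"yaw":0},{"x":0.88,"y":0.76,"z":0,"yaw":0},{"x":0.88,"y":0.76,"z":0,"yaw":0},{"x":0.88,"y":0.76,"z":0,"yaw":0},{"x":0.88,"y":0.76,"z":0,"yaw":0}]'
python3 -m inch '[{"x":0.88,"y":0.76,"z":0,"yaw":0},{"x":0.88,"y":0.76,"z":0,"yaw":0},{"x":0.88,"y":0.76,"z":0,"yaw":0},{"x":0.88,"y":0.76,"z":0,"yaw":0},{"x":0.88,"y":0.76,"z":0,"yaw":0}]'
python3 -m inch '[{"x":0.88,"y":0.76,"z":0,"yaw":0},{"x":0.88,"y":0.76,"z":0,"yaw":0},{"x":0.88,"y":0.76,"z":0,"yaw":0},{"x":0.88,"y":0.76,"z":0,"yaw":0},{"x":0.88,"y":0.76,"z":0,"yaw":0}]'
```

```text
time_s: 0.57
tcp_pos: [0.257, 0.5295, 0.2119]
eef_rot: [179.7, -0.0, -14.8]
contact_force: [0.8, 0.2, 0.3]
gripper_width: 0.0878
time_s: 0.98
tcp_pos: [0.3414, 0.4021, 0.2115]
eef_rot: [179.5, -0.0, -14.8]
contact_force: [1.3, 0.9, -0.2]
gripper_width: 0.0875
time_s: 1.4
tcp_pos: [0.4258, 0.2749, 0.2122]
eef_rot: [179.5, 0.0, -14.7]
contact_force: [0.0, 0.9, 0.1]
gripper_width: 0.0876
```

```bash
python3 -m inch '[{"x":0.88,"y":0.76,"z":0,"yaw":1},{"x":0.88,"y":0.76,"z":0,"yaw":1},{"x":0.8,"y":0.8,"z":0,"yaw":1},{"x":0.5,"y":0.5,"z":0,"yaw":1},{"x":0,"y":0,"z":0,"yaw":1}]' -0.3 >/dev/null
python3 -m inch '[{"x":0,"y":0,"z":0,"yaw":1},{"x":0,"y":0,"z":0,"yaw":1},{"x":0,"y":0,"z":0,"yaw":1},{"x":0,"y":0,"z":0,"yaw":1},{"x":0,"y":0,"z":0,"yaw":1}]' >/dev/null
python3 -m inch '[{"x":0,"y":0,"z":0,"yaw":1},{"x":0,"y":0,"z":0,"yaw":1},{"x":0,"y":0,"z":0,"yaw":1},{"x":0,"y":0,"z":0,"yaw":1},{"x":0,"y":0,"z":0,"yaw":1}]'
python3 -m inch '[{"x":0,"y":0,"z":0,"yaw":1},{"x":0,"y":0,"z":0,"yaw":1},{"x":0,"y":0,"z":0,"yaw":1},{"x":0,"y":0,"z":0,"yaw":0.5},{"x":0,"y":0,"z":0,"yaw":0}]'
python3 - <<'E'
from h import *
s=r.get_state(); print(s['joints'].round(1), s['tcp_pos'],s['eef_rot'])
im,d=grab('wrist'); save('wrist2.png',im); print(load('wrist')[3].round(3).tolist())
E
```

```text
time_s: 2.65
tcp_pos: [0.4749, 0.1696, 0.2104]
eef_rot: [179.5, -0.5, -78.1]
contact_force: [-0.5, -0.1, -0.1]
gripper_width: 0.0307
time_s: 3.07
tcp_pos: [0.4739, 0.169, 0.2094]
eef_rot: [179.5, -0.7, -93.1]
contact_force: [0.5, 0.3, 0.2]
gripper_width: 0.0305
[ 42.1   5.  -20.7   0.1 -65.1 -45.3] [0.47391065 0.16904573 0.20940944] [179.50586247  -0.66602818 -93.05762105]
[[-0.999, 0.052, 0.005, 0.471], [0.052, 0.965, 0.257, 0.099], [0.009, 0.257, -0.966, 0.378], [0.0, 0.0, 0.0, 1.0]]
```

View pics/wrist2.png

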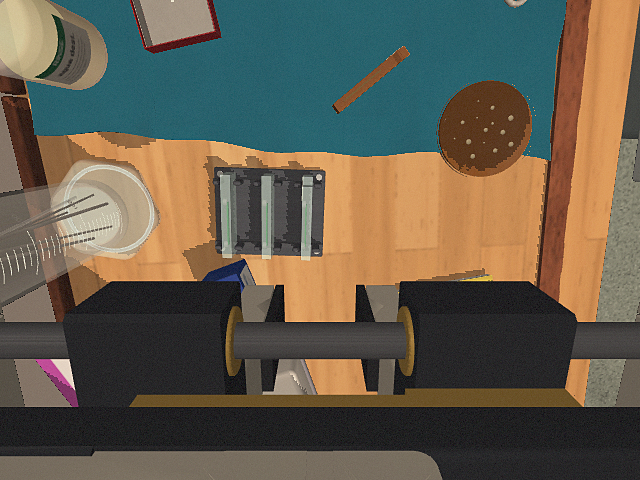

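Candidates are the three slides at wrist pixels (226,215), (267,215) and (307,218), plus the brown look-alike at (370,80). The slide at 307 seems to have the notch at its top end, so I'll check it in a crop and measure.

```bash
python3 - <<'E'
from h import *
im,d,K,T=load('wrist')
save('crop3.png',cv2.resize(im[160:265,205:335],(744,600),interpolation=cv2.INTER_CUBIC))
# slide mask: greenish light pixels in rack ROI
roi=im[160:270,205:335].astype(int); m=((roi[...,1]>roi[...,0]+3)&(roi[...,1]>110)).astype(np.uint8)
n,lab,st,c=cv2.connectedComponentsWithStats(m)
def ray(u,v,z):
    p=T[:3,:3]@np.linalg.solve(K,[u,v,1.]); return T[:3,3]+p*(z-T[2,3])/p[2]
for i in range(1,n):
    if st[i,4]<60: continue
    v,u=np.nonzero(lab==i); u=u+205; v=v+160
    (cx,cy),(w,h),a=cv2.minAreaRect(np.c_[u,v].astype(np.float32))
    vs=np.arange(v.min()+8,v.max()-8); mid=np.array([[ (u[v==k].min()+u[v==k].max())/2,k] for k in vs])
    f=np.polyfit(mid[:,1],mid[:,0],1)
    A=ray(np.polyval(f,v.min()),v.min(),.032);B=ray(np.polyval(f,v.max()),v.max(),.032)
    print(st[i],'A',A.round(4),'B',B.round(4),'len',np.linalg.norm(A-B).round(4),'ang',np.degrees(np.arctan2(*(A-B)[[1,0]])).round(2))
# carton, reader from top cloud
for n in('top','scene'):
    _,w=cloud(n); 
    q=w[(abs(w[...,2]-.044)<.004)&(abs(w[...,0]-.565)<.06)&(abs(w[...,1]-.24)<.05)]; print('carton',len(q),np.nanmean(q,0).round(4))
E
```

```text
[ 15  14  12  80 684] A [0.5522 0.1256 0.032 ] B [0.5585 0.1967 0.032 ] len 0.0714 ang -95.06
[ 56  16  13  79 694] A [0.5151 0.1293 0.032 ] B [0.522  0.1997 0.032 ] len 0.0707 ang -95.66Traceback (most recent call last):
  File "<stdin>", line 14, in <module>
IndexError: too many indices for array: array is 1-dimensional, but 2 were indexed
```

View pics/crop3.png

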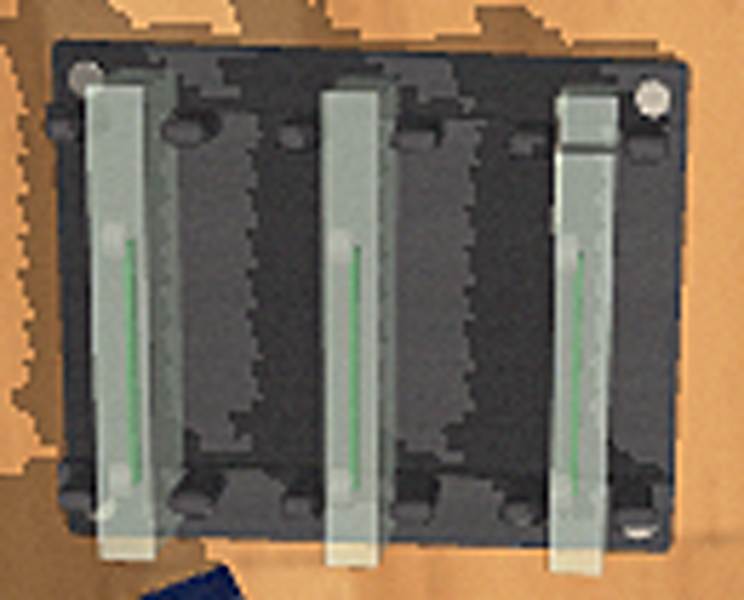

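The crop shows the notch at the top end of the right-hand slide, at crop pixel (583,122). Its square step separates it from the two plain ones, so this is the slide to take.

```bash
cat >> h.py <<'E'
def ray(n,u,v,z):
    im,d,K,T=load(n); p=T[:3,:3]@np.linalg.solve(K,[u,v,1.]); return T[:3,3]+p*(z-T[2,3])/p[2]
from scipy.spatial.transform import Rotation as Ro
def togo(target):
    s=r.get_state(); R=Ro.from_euler('xyz',s['eef_rot'],degrees=True).as_matrix()
    print('tool-axis units to go:',((np.array(target)-s['tcp_pos'])@R/0.025).round(2),'rot',s['eef_rot'].round(2),'tcp',s['tcp_pos'].round(4),'F',s['contact_force'].round(1),'w',round(s['gripper_width'],4),'t',round(s['time_s'],2))
E
python3 - <<'E'
from h import *
s=744/130
for nm,u,v,z in [('notch lip',582,150,.032),('far end',576,571,.032),('notch end floor',587,95,.024),('mid',579,360,.032),('blank b +',350,90,.032),('blank b -',353,567,.032),('blank a +',115,85,.032),('blank a -',127,558,.032)]:
    print(nm,ray('wrist',205+u/s-.5,160+v/s-.5,z).round(4))
for n in('top','scene'):
    _,w=cloud(n); q=w.reshape(-1,3); q=q[~np.isnan(q[:,0])]
    m=(abs(q[:,2]-.044)<.004)&(abs(q[:,0]-.565)<.06)&(abs(q[:,1]-.24)<.05); print('carton',m.sum(),q[m].mean(0).round(4))
E
```

```text
notch lip [0.482  0.1395 0.032 ]
far end [0.487  0.2066 0.032 ]
notch end floor [0.481  0.1319 0.024 ]
mid [0.4845 0.1722 0.032 ]
blank b + [0.5166 0.1286 0.032 ]
blank b - [0.5227 0.204  0.032 ]
blank a + [0.552  0.1259 0.032 ]
blank a - [0.5586 0.2006 0.032 ]
carton 340 [0.5602 0.2454 0.0448]
carton 326 [0.5581 0.2434 0.0443]
```

```bash
python3 -c "
from h import *
togo([.485,.181,.06])"
```

```text
tool-axis units to go: [-0.57 -0.47  5.97] rot [179.51  -0.66 -92.94] tcp [0.4739 0.1691 0.2094] F [-0.2  0.2 -0.5] w 0.0305 t 3.12
```

```bash
python3 -m inch '[{"x":-0.3,"y":-0.25,"z":1,"yaw":0.4},{"x":-0.25,"y":-0.2,"z":1,"yaw":0},{"x":0,"y":0,"z":1,"yaw":0},{"x":0,"y":0,"z":1,"yaw":0},{"x":0,"y":0,"z":1,"yaw":0}]' -0.66 
python3 -m inch '[{"x":0,"y":0,"z":0.9,"yaw":0},{"x":0,"y":0,"z":0,"yaw":0}]'
python3 -c "
from h import *
togo([.485,.181,.024]); im,d=grab('wrist'); save('wrist3.png',im[:330])"
```

```text
time_s: 3.53
tcp_pos: [0.4901, 0.1844, 0.0868]
eef_rot: [-179.8, -0.1, -94.1]
contact_force: [0.1, -0.4, -0.7]
gripper_width: 0.015
time_s: 3.7
tcp_pos: [0.4875, 0.1824, 0.0589]
eef_rot: [179.9, -0.4, -93.9]
contact_force: [-0.7, -0.8, -1.1]
gripper_width: 0.0149
tool-axis units to go: [0.05 0.09 1.39] rot [179.87  -0.38 -93.92] tcp [0.4875 0.1824 0.0589] F [-0.7 -0.8 -1.1] w 0.0149 t 3.7
```

View pics/wrist3.png

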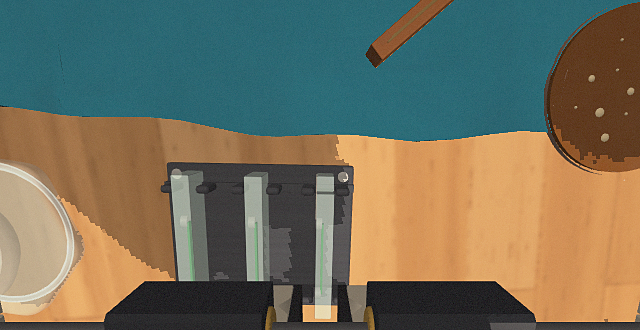

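Looking from close, the notched slide runs from (325,178) to (322,315), between the finger gap edges at about 303 and 345. I'll compute the side offset before going down.

```bash
python3 -c "
from h import *
im,d,K,T=load('wrist')
g=im.astype(int)
for v in (205,225,245,265):
    row=g[v,290:360]; m=np.nonzero((row[:,1]>row[:,0]+4)&(row[:,1]>100))[0]+290
    if len(m): print(v,m.min(),m.max(), ray('wrist',(m.min()+m.max())/2,v,.032).round(4))
togo([.485,.181,.024])"
```

```text
205 317 333 [0.4818 0.1456 0.032 ]
225 316 332 [0.4829 0.1558 0.032 ]
245 316 332 [0.4836 0.1663 0.032 ]
265 316 331 [0.4846 0.1771 0.032 ]
tool-axis units to go: [0.08 0.13 1.47] rot [179.96  -0.33 -93.89] tcp [0.4885 0.1829 0.0608] F [-0.8 -0.4  1.1] w 0.0149 t 3.75
```

```bash
python3 -m inch '[{"x":0.08,"y":0.13,"z":0,"yaw":0.2},{"x":0,"y":0,"z":0,"yaw":0}]' >/dev/null
python3 -c "
from h import *
togo([.485,.181,.024])"
```

```text
tool-axis units to go: [0.02 0.03 1.54] rot [-179.98   -0.33  -94.66] tcp [0.4858 0.1815 0.0625] F [-0.5 -0.5  1.3] w 0.0151 t 3.92
```

```bash
python3 -m inch '[{"x":0,"y":0.03,"z":0.5,"yaw":0},{"x":0,"y":0,"z":0.5,"yaw":0},{"x":0,"y":0,"z":0.4,"yaw":0},{"x":0,"y":0,"z":0.1,"yaw":0},{"x":0,"y":0,"z":0,"yaw":0}]'
python3 -c "
from h import *
togo([.485,.181,.024])"
```

```text
time_s: 4.33
tcp_pos: [0.4896, 0.185, 0.0319]
eef_rot: [-179.4, 0.2, -94.5]
contact_force: [-0.4, 0.6, 0.9]
gripper_width: 0.0147
tool-axis units to go: [0.18 0.17 0.31] rot [-179.36    0.23  -94.53] tcp [0.4896 0.185  0.0319] F [-0.4  0.6  0.9] w 0.0147 t 4.33
```

```bash
python3 -m inch '[{"x":0.1,"y":0.16,"z":0.15,"yaw":0},{"x":0.05,"y":0.02,"z":0.12,"yaw":0},{"x":0,"y":0,"z":0,"yaw":0}]'
python3 -c "
from h import *
togo([.485,.181,.024])"
```

```text
time_s: 4.58
tcp_pos: [0.4855, 0.1822, 0.0266]
eef_rot: [-179.2, 0.3, -94.5]
contact_force: [0.8, 0.7, -0.3]
gripper_width: 0.0148
tool-axis units to go: [0.05 0.02 0.1 ] rot [-179.23    0.35  -94.51] tcp [0.4855 0.1822 0.0266] F [ 0.8  0.7 -0.3] w 0.0148 t 4.58
```

Close the jaws with a firm grip.

```bash
python3 -m inch '[{"x":0,"y":0.02,"z":0.1,"yaw":0},{"x":0,"y":0,"z":0,"yaw":0},{"x":0,"y":0,"z":0,"yaw":0},{"x":0,"y":0,"z":0,"yaw":0},{"x":0,"y":0,"z":0,"yaw":0}]' -1 25
python3 -m inch '[{"x":0,"y":0,"z":-0.1,"yaw":0},{"x":0,"y":0,"z":-0.4,"yaw":0},{"x":0,"y":0,"z":-0.6,"yaw":0},{"x":0,"y":0,"z":-1,"yaw":0},{"x":0,"y":0,"z":-1,"yaw":0}]'
```

```text
time_s: 5.0
tcp_pos: [0.4853, 0.1824, 0.0246]
eef_rot: [-179.2, 0.4, -94.5]
contact_force: [-0.0, 0.1, -0.9]
gripper_width: 0.0
time_s: 5.42
tcp_pos: [0.4812, 0.1796, 0.1016]
eef_rot: [-179.6, -0.0, -94.5]
contact_force: [0.5, -0.3, 0.3]
gripper_width: 0.0009
```

```bash
python3 -c "
from h import *
togo([.485,.181,.024]); im,d=grab('wrist'); top,_=grab('top'); save('p7.png',np.vstack([cv2.resize(im[:340],(640,340)),cv2.resize(top[200:265,240:335],(640,250))]))"
```

```text
tool-axis units to go: [-0.07 -0.13  3.11] rot [-1.7963e+02 -5.0000e-02 -9.4540e+01] tcp [0.4812 0.1796 0.1016] F [ 0.5 -0.3  0.3] w 0.0009 t 5.42
```

View pics/p7.png

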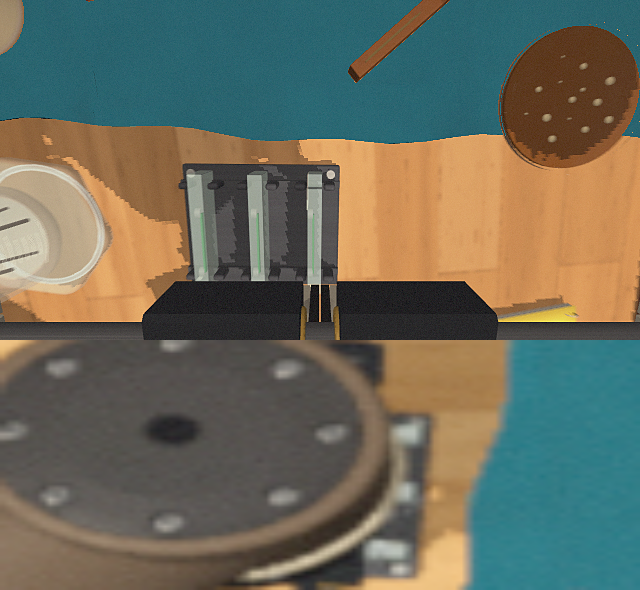

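```bash
python3 -c "
from h import *
im,w=cloud('wrist')
for u,v in [(100,180),(400,250),(315,200),(315,230),(315,260),(257,230),(311,300),(329,300),(320,300),(320,315),(331,174),(311,318),(220,300)]: print(u,v,w[v,u].round(4),im[v,u])
togo([.485,.181,.024])
"
```

```text
100 180 [ 0.6282  0.1275 -0.0013] [130  92  55]
400 250 [0.425  0.1925 0.0008] [208 144  87]
315 200 [0.4814 0.1471 0.0316] [160 167 157]
315 230 [0.4829 0.1655 0.0332] [160 161 155]
315 260 [0.4844 0.1851 0.0325] [160 166 158]
257 230 [0.5187 0.1629 0.0326] [120 172 126]
311 300 [0.4831 0.17   0.1286] [24 26 31]
329 300 [0.4762 0.1705 0.1288] [12 16 13]
320 300 [ 0.4847  0.2272 -0.0007] [213 151  95]
320 315 [0.4856 0.2386 0.0008] [213 152  97]
331 174 [0.4702 0.1347 0.007 ] [193 183 169]
311 318 [0.4828 0.1703 0.1434] [28 30 30]
220 300 [0.4978 0.1399 0.1941] [36 37 38]
tool-axis units to go: [ 0.04 -0.    3.25] rot [-179.26    0.27  -94.49] tcp [0.4839 0.1816 0.1052] F [ 0.3  0.2 -0.8] w 0.0001 t 5.52
```

```bash
python3 -c "
from h import *
im,w=cloud('wrist')
for u in (307,311,315,325,330,335): print(u,[ (v,w[v,u].round(3).tolist()) for v in range(276,296,3)])
s=r.get_state(); print(s['joints'].round(2),s['gripper_width'])
"
```

```text
307 [(276, [0.49, 0.196, 0.032]), (279, [0.491, 0.198, 0.032]), (282, [0.491, 0.2, 0.032]), (285, [0.485, 0.169, 0.115]), (288, [0.485, 0.169, 0.12]), (291, [0.485, 0.169, 0.122]), (294, [0.485, 0.169, 0.126])]
311 [(276, [0.488, 0.196, 0.032]), (279, [0.488, 0.197, 0.033]), (282, [0.488, 0.2, 0.032]), (285, [0.484, 0.171, 0.111]), (288, [0.483, 0.17, 0.116]), (291, [0.483, 0.17, 0.119]), (294, [0.483, 0.17, 0.122])]
315 [(276, [0.485, 0.196, 0.033]), (279, [0.485, 0.198, 0.032]), (282, [0.486, 0.2, 0.032]), (285, [0.482, 0.17, 0.113]), (288, [0.482, 0.171, 0.115]), (291, [0.482, 0.17, 0.12]), (294, [0.482, 0.17, 0.123])]
325 [(276, [0.479, 0.198, 0.027]), (279, [0.479, 0.201, 0.026]), (282, [0.48, 0.211, 0.005]), (285, [0.478, 0.171, 0.112]), (288, [0.478, 0.17, 0.117]), (291, [0.478, 0.171, 0.119]), (294, [0.478, 0.17, 0.123])]
330 [(276, [0.476, 0.199, 0.026]), (279, [0.476, 0.201, 0.026]), (282, [0.476, 0.211, 0.007]), (285, [0.475, 0.17, 0.116]), (288, [0.476, 0.169, 0.12]), (291, [0.476, 0.169, 0.123]), (294, [0.476, 0.169, 0.126])]
335 [(276, [0.472, 0.207, 0.005]), (279, [0.473, 0.209, 0.006]), (282, [0.473, 0.211, 0.005]), (285, [0.473, 0.17, 0.115]), (288, [0.474, 0.169, 0.12]), (291, [0.474, 0.169, 0.123]), (294, [0.474, 0.17, 0.125])]
[ 42.64  11.23 -28.6    0.47 -49.47 -47.44] 6.750960403334146e-05
```

The fingers closed on air. The depth data puts the visible fingertip edges at z ≈ 0.111, while the TCP reading was 0.102, so the tips stand about 20 mm higher than I assumed and passed just over the slide. I'll reopen and go deeper, watching the force.

```bash
python3 -m inch '[{"x":0,"y":0,"z":0,"yaw":0},{"x":0,"y":0,"z":0.4,"yaw":0},{"x":0,"y":0,"z":0.8,"yaw":0},{"x":0,"y":0,"z":0.7,"yaw":0},{"x":0,"y":0,"z":0,"yaw":0}]' -0.66
python3 -c "
from h import *
togo([.485,.182,.010]); im,d=grab('wrist'); im,w=cloud('wrist')
for u in (296,300,342,346,350): print(u,[ (v,w[v,u].round(3).tolist()) for v in range(270,300,3)])
togo([.485,.182,.010])"
```

```text
time_s: 5.93
tcp_pos: [0.4853, 0.1826, 0.0582]
eef_rot: [-179.0, 0.6, -94.5]
contact_force: [-0.0, 0.0, -0.4]
gripper_width: 0.0147
tool-axis units to go: [0.04 0.05 1.93] rot [-179.02    0.56  -94.51] tcp [0.4853 0.1826 0.0582] F [-0.   0.  -0.4] w 0.0147 t 5.93
296 [(270, [0.5, 0.189, 0.006]), (273, [0.5, 0.191, 0.005]), (276, [0.501, 0.193, 0.005]), (279, [0.501, 0.194, 0.006]), (282, [0.501, 0.196, 0.007]), (285, [0.494, 0.172, 0.07]), (288, [0.494, 0.173, 0.072]), (291, [0.493, 0.172, 0.077]), (294, [0.493, 0.172, 0.079]), (297, [0.493, 0.173, 0.081])]
300 [(270, [0.498, 0.189, 0.006]), (273, [0.498, 0.191, 0.006]), (276, [0.498, 0.192, 0.006]), (279, [0.498, 0.194, 0.006]), (282, [0.498, 0.196, 0.006]), (285, [0.492, 0.173, 0.069]), (288, [0.492, 0.173, 0.072]), (291, [0.492, 0.173, 0.076]), (294, [0.492, 0.173, 0.079]), (297, [0.491, 0.172, 0.082])]
342 [(270, [0.473, 0.191, 0.005]), (273, [0.473, 0.192, 0.006]), (276, [0.473, 0.194, 0.007]), (279, [0.473, 0.196, 0.005]), (282, [0.474, 0.198, 0.006]), (285, [0.474, 0.174, 0.069]), (288, [0.475, 0.174, 0.072]), (291, [0.475, 0.174, 0.076]), (294, [0.475, 0.174, 0.079]), (297, [0.475, 0.174, 0.081])]
346 [(270, [0.471, 0.191, 0.005]), (273, [0.471, 0.193, 0.005]), (276, [0.471, 0.195, 0.004]), (279, [0.471, 0.197, 0.005]), (282, [0.471, 0.198, 0.006]), (285, [0.471, 0.199, 0.008]), (288, [0.471, 0.2, 0.01]), (291, [0.473, 0.174, 0.076]), (294, [0.473, 0.174, 0.078]), (297, [0.473, 0.174, 0.081])]
350 [(270, [0.468, 0.193, -0.001]), (273, [0.468, 0.195, -0.0]), (276, [0.468, 0.197, -0.001]), (279, [0.468, 0.199, -0.001]), (282, [0.469, 0.201, -0.0]), (285, [0.471, 0.173, 0.073]), (288, [0.471, 0.173, 0.075]), (291, [0.472, 0.173, 0.079]), (294, [0.472, 0.172, 0.082]), (297, [0.472, 0.173, 0.085])]
tool-axis units to go: [0.05 0.06 1.97] rot [-178.98    0.56  -94.48] tcp [0.4858 0.1828 0.0594] F [ 0.3 -0.4  0.5] w 0.0147 t 5.98
```

```bash
python3 -m inch '[{"x":0,"y":0,"z":0.5,"yaw":0},{"x":0,"y":0.05,"z":0.5,"yaw":0},{"x":0,"y":0.05,"z":0.3,"yaw":0},{"x":0,"y":0,"z":0,"yaw":0}]'
python3 -c "
from h import *
togo([.4855,.182,.005])"
```

```text
time_s: 6.32
tcp_pos: [0.4845, 0.1834, 0.0268]
eef_rot: [-179.0, 0.5, -94.4]
contact_force: [-1.2, 0.2, -0.5]
gripper_width: 0.0153
tool-axis units to go: [ 0.06 -0.03  0.87] rot [-178.96    0.51  -94.44] tcp [0.4845 0.1834 0.0268] F [-1.2  0.2 -0.5] w 0.0153 t 6.32
```

```bash
python3 -m inch '[{"x":0.05,"y":-0.03,"z":0.3,"yaw":0},{"x":0,"y":0,"z":0.3,"yaw":0},{"x":0,"y":0,"z":0.2,"yaw":0},{"x":0,"y":0,"z":0,"yaw":0}]'
python3 -c "
from h import *
togo([.4855,.182,.005])"
```

```text
time_s: 6.65
tcp_pos: [0.4866, 0.1828, 0.0067]
eef_rot: [-178.9, 0.6, -94.4]
contact_force: [0.3, -0.2, -0.1]
gripper_width: 0.0146
tool-axis units to go: [0.04 0.04 0.07] rot [-178.88    0.57  -94.4 ] tcp [0.4866 0.1828 0.0067] F [ 0.3 -0.2 -0.1] w 0.0146 t 6.65
```

```bash
python3 -m inch '[{"x":0,"y":0.03,"z":0.12,"yaw":0},{"x":0,"y":0,"z":0,"yaw":0}]' >/dev/null
python3 -m inch '[{"x":0,"y":0,"z":0,"yaw":0},{"x":0,"y":0,"z":0,"yaw":0},{"x":0,"y":0,"z":0,"yaw":0},{"x":0,"y":0,"z":0,"yaw":0}]' -1 25
```

```text
time_s: 7.15
tcp_pos: [0.4863, 0.1832, 0.004]
eef_rot: [-178.8, 0.6, -94.4]
contact_force: [1.0, 0.2, -0.1]
gripper_width: 0.009
```

Gripped, with 9 mm between the jaws. Lifting.

```bash
python3 -m inch '[{"x":0,"y":0,"z":-0.2,"yaw":0},{"x":0,"y":0,"z":-0.4,"yaw":0},{"x":0,"y":0,"z":-0.6,"yaw":0},{"x":0,"y":0,"z":-0.8,"yaw":0},{"x":0,"y":0,"z":-0.8,"yaw":0}]'
python3 -m inch '[{"x":0,"y":0,"z":-0.8,"yaw":-1},{"x":0,"y":0,"z":-0.8,"yaw":-1},{"x":0,"y":0,"z":-0.8,"yaw":-1},{"x":0,"y":0,"z":-0.8,"yaw":-1},{"x":0,"y":0,"z":-0.8,"yaw":-1}]'
python3 -c "
from h import *
im,d=grab('wrist'); save('w8.png',im);s=r.get_state();print(s['joints'].round(2))"
```

```text
time_s: 7.57
tcp_pos: [0.4826, 0.1807, 0.0752]
eef_rot: [-179.2, 0.3, -94.4]
contact_force: [1.1, 0.5, -0.2]
gripper_width: 0.0087
time_s: 7.98
tcp_pos: [0.4799, 0.1793, 0.1857]
eef_rot: [-178.9, 0.1, -73.7]
contact_force: [0.7, 0.8, 0.3]
gripper_width: 0.0085
[ 42.82   5.58 -22.89   0.61 -60.17 -26.45]
```

View pics/w8.png

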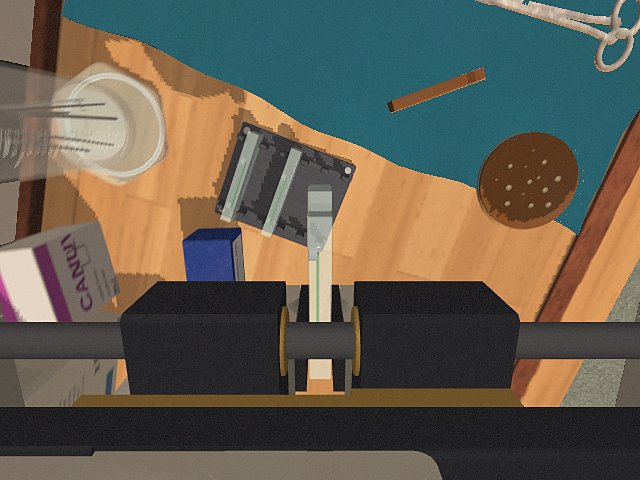

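The slide is held square, with its notch end at (320,185), and both blanks are still in the rack. The moves have no tilt command, so the 45° roll has to come from the arm itself, at the edge of its reach, with the arm plane at j1 ≈ 107°. First I carry the slide to open space there, turning on the way.

```bash
python3 -c "
import numpy as np
psi=-73.7
for i in range(24):
    c,s=np.cos(np.radians(psi)),np.sin(np.radians(psi)); dx,dy=-.0188,.0195
    print(i,round((dx*c+dy*s)/.025,2),round((dx*s-dy*c)/.025,2)); psi+=4
"
```

```text
0 -0.96 0.5
1 -0.99 0.43
2 -1.02 0.36
3 -1.04 0.29
4 -1.06 0.22
5 -1.07 0.14
6 -1.08 0.07
7 -1.08 -0.01
8 -1.08 -0.08
9 -1.07 -0.16
10 -1.06 -0.23
11 -1.04 -0.3
12 -1.02 -0.38
13 -0.99 -0.45
14 -0.95 -0.51
15 -0.92 -0.58
16 -0.87 -0.64
17 -0.83 -0.7
18 -0.77 -0.76
19 -0.72 -0.81
20 -0.66 -0.86
21 -0.6 -0.9
22 -0.54 -0.94
23 -0.47 -0.98
```

```bash
python3 -m inch '[{"x":-0.95,"y":0.5,"z":-0.4,"yaw":-1},{"x":-0.98,"y":0.43,"z":-0.4,"yaw":-1},{"x":-1,"y":0.36,"z":-0.4,"yaw":-1},{"x":-1,"y":0.29,"z":-0.4,"yaw":-1},{"x":-1,"y":0.22,"z":-0.4,"yaw":-1}]'
python3 -m inch '[{"x":-1,"y":0.14,"z":-0.2,"yaw":-1},{"x":-1,"y":0.07,"z":-0.2,"yaw":-1},{"x":-1,"y":0,"z":-0.2,"yaw":-1},{"x":-1,"y":-0.08,"z":-0.2,"yaw":-1},{"x":-1,"y":-0.16,"z":-0.2,"yaw":-1}]'
python3 -m inch '[{"x":-1,"y":-0.23,"z":-0.1,"yaw":-1},{"x":-1,"y":-0.3,"z":-0.1,"yaw":-1},{"x":-1,"y":-0.38,"z":-0.1,"yaw":-1},{"x":-1,"y":-0.45,"z":-0.1,"yaw":-1},{"x":-0.95,"y":-0.5,"z":-0.1,"yaw":-1}]'
python3 -m inch '[{"x":-0.92,"y":-0.58,"z":0,"yaw":-1},{"x":-0.87,"y":-0.64,"z":0,"yaw":-1},{"x":-0.83,"y":-0.7,"z":0,"yaw":-1},{"x":-0.77,"y":-0.76,"z":0,"yaw":-1},{"x":-0.72,"y":-0.81,"z":0,"yaw":-1}]'
python3 -c "
from h import *
togo([-.0,.65,.35]);print(r.get_state()['joints'].round(1))"
```

```text
time_s: 8.45
tcp_pos: [0.3866, 0.2727, 0.2464]
eef_rot: [-178.3, -0.3, -53.1]
contact_force: [0.6, 0.0, -1.5]
gripper_width: 0.0089
time_s: 8.87
tcp_pos: [0.2916, 0.3635, 0.2784]
eef_rot: [-178.0, -0.8, -32.2]
contact_force: [0.4, 0.1, -0.8]
gripper_width: 0.0092
time_s: 9.28
tcp_pos: [0.1904, 0.4577, 0.2971]
eef_rot: [-178.0, -1.5, -11.3]
contact_force: [1.4, 1.0, -0.1]
gripper_width: 0.0089
time_s: 9.7
tcp_pos: [0.0858, 0.5525, 0.3033]
eef_rot: [-178.2, -2.1, 9.7]
contact_force: [1.0, 0.2, 0.6]
gripper_width: 0.0093
tool-axis units to go: [-2.65 -4.48 -1.83] rot [-178.21   -2.12    9.69] tcp [0.0858 0.5525 0.3033] F [1.  0.2 0.6] w 0.0093 t 9.7
[102.9   5.4  -8.8   2.3 -74.1  -3.7]
```

```bash
python3 -m inch '[{"x":-0.2,"y":-1,"z":-1,"yaw":-1},{"x":-0.2,"y":-1,"z":-1,"yaw":-0.8},{"x":-0.2,"y":-1,"z":-1,"yaw":0},{"x":-0.2,"y":-1,"z":-1,"yaw":0},{"x":-0.2,"y":-1,"z":-1,"yaw":0}]'
python3 -m inch '[{"x":0,"y":-1,"z":-1,"yaw":0},{"x":0,"y":-1,"z":-1,"yaw":0},{"x":0,"y":-1,"z":-1,"yaw":0},{"x":0,"y":-1,"z":-1,"yaw":0},{"x":0,"y":-1,"z":-1,"yaw":0}]'
python3 -c "
from h import *
print(r.get_state()['joints'].round(1))"
```

```text
time_s: 10.12
tcp_pos: [0.02, 0.6599, 0.4332]
eef_rot: [-179.0, -2.1, 17.6]
contact_force: [-0.5, 0.6, 0.0]
gripper_width: 0.0087
time_s: 10.53
tcp_pos: [-0.0194, 0.7629, 0.5601]
eef_rot: [-178.6, -2.2, 17.6]
contact_force: [0.3, 2.7, 0.9]
gripper_width: 0.0089
[ 107.1   33.6   64.9    2.5 -119.8    1.8]
```

```bash
python3 -m inch '[{"x":0,"y":-1,"z":-1,"yaw":0},{"x":0,"y":-1,"z":-1,"yaw":0},{"x":0,"y":-1,"z":-1,"yaw":0}]'
python3 -c "
from h import *
print(r.get_state()['joints'].round(1))"
```

```text
time_s: 10.78
tcp_pos: [-0.04, 0.7793, 0.5721]
eef_rot: [-177.1, -3.7, 17.4]
contact_force: [0.7, -0.3, 1.6]
gripper_width: 0.0088
[ 109.    36.7   71.6    4.4 -122.1    0.9]
```

```bash
python3 -m inch '[{"x":0.2,"y":-1,"z":-1,"yaw":0},{"x":0.2,"y":-1,"z":-1,"yaw":0},{"x":0.2,"y":-1,"z":-1,"yaw":0},{"x":0.2,"y":-1,"z":-1,"yaw":0},{"x":0.2,"y":-1,"z":-1,"yaw":0}]'
python3 -c "
from h import *
print(r.get_state()['joints'].round(1))"
```

```text
time_s: 11.2
tcp_pos: [-0.0536, 0.795, 0.6158]
eef_rot: [-169.8, -6.5, 17.1]
contact_force: [-0.9, 0.4, -0.4]
gripper_width: 0.0091
[ 111.2   34.6   71.7    8.  -117.1    0.7]
```

```bash
python3 -m inch '[{"x":0.9,"y":-1,"z":-1,"yaw":0},{"x":0.9,"y":-1,"z":-1,"yaw":0},{"x":0.9,"y":-1,"z":-1,"yaw":0},{"x":0.9,"y":-1,"z":-1,"yaw":0},{"x":0.9,"y":-1,"z":-1,"yaw":0}]'
python3 -c "
from h import *
print(r.get_state()['joints'].round(1))"
```

```text
time_s: 11.62
tcp_pos: [0.0107, 0.8103, 0.6724]
eef_rot: [-161.7, -9.9, 16.3]
contact_force: [0.3, 0.0, -0.4]
gripper_width: 0.0086
[ 107.5   31.7   71.7   10.5 -111.3    5.8]
```

```bash
cat >> h.py <<'E'
def tilt():
    s=r.get_state(); R=Ro.from_euler('xyz',s['eef_rot'],degrees=True).as_matrix(); z=R[:,2]
    print('tilt %.1f az %.1f'%(np.degrees(np.arccos(-z[2])),np.degrees(np.arctan2(z[1],z[0]))),'tool x',R[:,0].round(2),'y',R[:,1].round(2),'j',s['joints'].round(1),'tcp',s['tcp_pos'].round(3),'t',round(s['time_s'],2),'w',round(s['gripper_width'],4))
E
python3 -c "
from h import *
tilt()"
python3 -m inch '[{"x":-1,"y":-1,"z":0,"yaw":0},{"x":-1,"y":-1,"z":0,"yaw":0},{"x":-1,"y":-1,"z":0,"yaw":0},{"x":-1,"y":-1,"z":0,"yaw":0},{"x":-1,"y":-1,"z":0,"yaw":0}]'
python3 -c "
from h import *
tilt()"
```

```text
tilt 20.7 az 79.0 tool x [0.95 0.28 0.17] y [ 0.32 -0.9  -0.31] j [ 107.5   31.7   71.7   10.5 -111.3    5.8] tcp [0.011 0.81  0.672] t 11.62 w 0.0086
time_s: 12.03
tcp_pos: [-0.125, 0.8502, 0.6632]
eef_rot: [-157.3, -11.2, 14.5]
contact_force: [0.9, 0.9, 0.3]
gripper_width: 0.0087
tilt 25.1 az 79.6 tool x [0.95 0.25 0.19] y [ 0.3  -0.87 -0.38] j [ 117.8   34.7   71.7   15.9 -106.2   -3.8] tcp [-0.125  0.85   0.663] t 12.03 w 0.0087
```

```bash
python3 -m inch '[{"x":-1,"y":0.37,"z":0.18,"yaw":0},{"x":-1,"y":0.37,"z":0.18,"yaw":0},{"x":-1,"y":0.37,"z":0.18,"yaw":0},{"x":-1,"y":0.37,"z":0.18,"yaw":0},{"x":-1,"y":0.37,"z":0.18,"yaw":0}]' | head -4
python3 -m inch '[{"x":-1,"y":0.37,"z":0.18,"yaw":0},{"x":-1,"y":0.37,"z":0.18,"yaw":0},{"x":-1,"y":0.37,"z":0.18,"yaw":0},{"x":-1,"y":0.37,"z":0.18,"yaw":0},{"x":-1,"y":0.37,"z":0.18,"yaw":0}]' | head -4
python3 -m inch '[{"x":-1,"y":0.37,"z":0.18,"yaw":0},{"x":-1,"y":0.37,"z":0.18,"yaw":0},{"x":-1,"y":0.37,"z":0.18,"yaw":0},{"x":-1,"y":0.37,"z":0.18,"yaw":0},{"x":-1,"y":0.37,"z":0.18,"yaw":0}]' | head -4
python3 -c "
from h import *
tilt()"
```

```text
time_s: 12.45
tcp_pos: [-0.232, 0.7982, 0.5898]
eef_rot: [-157.4, -11.4, 14.4]
contact_force: [0.1, 0.3, -0.8]
time_s: 12.87
tcp_pos: [-0.3331, 0.7351, 0.5287]
eef_rot: [-156.9, -11.3, 14.2]
contact_force: [-0.3, -0.5, -0.1]
time_s: 13.28
tcp_pos: [-0.4355, 0.6741, 0.4683]
eef_rot: [-156.4, -11.1, 14.0]
contact_force: [0.0, -0.4, -0.6]
tilt 26.0 az 80.3 tool x [0.95 0.24 0.19] y [ 0.3  -0.87 -0.39] j [147.2  19.1  15.5  24.5 -76.8 -44.5] tcp [-0.436  0.674  0.468] t 13.28 w 0.009
```

```bash
python3 -m inch '[{"x":-0.7,"y":-1,"z":0.3,"yaw":0},{"x":-0.7,"y":-1,"z":0.3,"yaw":0},{"x":-0.7,"y":-1,"z":0.3,"yaw":0},{"x":-0.7,"y":-1,"z":0.3,"yaw":0},{"x":-0.7,"y":-1,"z":0.3,"yaw":0}]' | head -4
python3 -c "
from h import *
tilt()"
python3 -m inch '[{"x":-0.7,"y":-1,"z":0.3,"yaw":0},{"x":-0.7,"y":-1,"z":0.3,"yaw":0},{"x":-0.7,"y":-1,"z":0.3,"yaw":0},{"x":-0.7,"y":-1,"z":0.3,"yaw":0},{"x":-0.7,"y":-1,"z":0.3,"yaw":0}]' | head -4
python3 -c "
from h import *
tilt()"
```

```text
time_s: 13.7
tcp_pos: [-0.5518, 0.7763, 0.4702]
eef_rot: [-156.2, -11.1, 14.3]
contact_force: [-0.7, 1.8, 0.8]
tilt 26.1 az 80.8 tool x [0.95 0.24 0.19] y [ 0.3  -0.87 -0.4 ] j [145.7  38.6  47.8  23.5 -87.7 -37.7] tcp [-0.552  0.776  0.47 ] t 13.7 w 0.0087
time_s: 14.12
tcp_pos: [-0.6228, 0.8441, 0.4253]
eef_rot: [-153.6, -11.3, 14.6]
contact_force: [0.5, 0.5, 0.8]
tilt 28.6 az 83.0 tool x [0.95 0.25 0.2 ] y [ 0.31 -0.84 -0.44] j [145.2  54.2  71.6  25.1 -92.8 -33.5] tcp [-0.623  0.844  0.425] t 14.12 w 0.0087
```

```bash
python3 -m inch '[{"x":-1,"y":-0.9,"z":0.4,"yaw":0},{"x":-1,"y":-0.9,"z":0.4,"yaw":0},{"x":-1,"y":-0.9,"z":0.4,"yaw":0},{"x":-1,"y":-0.9,"z":0.4,"yaw":0},{"x":-1,"y":-0.9,"z":0.4,"yaw":0}]' | head -4
python3 -c "
from h import *
tilt()"
```

```text
time_s: 14.53
tcp_pos: [-0.7081, 0.8798, 0.3583]
eef_rot: [-147.7, -10.0, 15.1]
contact_force: [-0.6, -0.5, 0.2]
tilt 33.7 az 89.8 tool x [0.95 0.26 0.17] y [ 0.31 -0.79 -0.53] j [146.9  60.   71.6  28.  -82.7 -37.7] tcp [-0.708  0.88   0.358] t 14.53 w 0.0086
```

```bash
python3 -m inch '[{"x":-1,"y":0.25,"z":-0.3,"yaw":0},{"x":-1,"y":0.25,"z":-0.3,"yaw":0},{"x":-1,"y":0.25,"z":-0.3,"yaw":0},{"x":-1,"y":0.25,"z":-0.3,"yaw":0},{"x":-1,"y":0.25,"z":-0.3,"yaw":0}]' | head -4
python3 -c "
from h import *
tilt()"
python3 -m inch '[{"x":-1,"y":0.25,"z":-0.3,"yaw":0},{"x":-1,"y":0.25,"z":-0.3,"yaw":0},{"x":-1,"y":0.25,"z":-0.3,"yaw":0},{"x":-1,"y":0.25,"z":-0.3,"yaw":0},{"x":-1,"y":0.25,"z":-0.3,"yaw":0}]' | head -4
python3 -c "
from h import *
tilt()"
```

```text
time_s: 14.95
tcp_pos: [-0.8005, 0.7967, 0.3365]
eef_rot: [-146.7, -9.8, 14.9]
contact_force: [1.1, -0.0, -0.5]
tilt 34.6 az 90.4 tool x [0.95 0.25 0.17] y [ 0.31 -0.78 -0.54] j [153.8  62.   71.7  30.7 -83.6 -45. ] tcp [-0.801  0.797  0.337] t 14.95 w 0.009
time_s: 15.37
tcp_pos: [-0.8918, 0.6975, 0.3222]
eef_rot: [-144.8, -8.8, 15.5]
contact_force: [-0.6, -0.5, 0.5]
tilt 36.2 az 93.2 tool x [0.95 0.26 0.15] y [ 0.3  -0.76 -0.57] j [161.2  63.6  71.7  33.4 -83.9 -52.3] tcp [-0.892  0.697  0.322] t 15.37 w 0.009
```

```bash
python3 -m inch '[{"x":-1,"y":-1,"z":0.5,"yaw":0},{"x":-1,"y":-1,"z":0.5,"yaw":0},{"x":-1,"y":-1,"z":0.5,"yaw":0},{"x":-1,"y":-1,"z":0.5,"yaw":0},{"x":-1,"y":-1,"z":0.5,"yaw":0}]' | head -4
python3 -c "
from h import *
tilt()"
```

```text
time_s: 15.78
tcp_pos: [-0.9644, 0.7226, 0.2956]
eef_rot: [-138.1, -5.2, 18.9]
contact_force: [0.3, -0.1, -0.6]
tilt 42.2 az 103.2 tool x [0.94 0.32 0.09] y [ 0.3  -0.68 -0.67] j [161.3  67.2  71.7  36.7 -72.8 -54.6] tcp [-0.964  0.723  0.296] t 15.78 w 0.0086
```

```bash
python3 - <<'E'
from h import *
grab('top'); im,w=cloud('top'); ims,ws=cloud('scene')
for n,W in(('top',w),('scene',ws)):
    q=W.reshape(-1,3); q=q[~np.isnan(q[:,0])]
    q=q[(abs(q[:,0]-.53)<.1)&(abs(q[:,1]-.37)<.085)&(q[:,2]>.012)&(q[:,2]<.135)]
    q=q[~((q[:,0]>.59)&(q[:,2]<.1)&(q[:,1]<.32))]
    h=cv2.minAreaRect(q[:,:2].astype(np.float32)); print(n,len(q),h,q[:,2].max())
    for lo,hi in((.012,.05),(.05,.08),(.08,.105),(.105,.125)):
        s=q[(q[:,2]>lo)&(q[:,2]<hi)]; 
        if len(s)>20: print(lo,len(s),cv2.minAreaRect(s[:,:2].astype(np.float32)))
# front face plane from scene: normals
q=ws; m=(abs(q[...,0]-.5)<.06)&(abs(q[...,1]-.36)<.06)&(q[...,2]>.015)&(q[...,2]<.05)
s=q[m]; print('scene low pts',len(s))
from scipy.optimize import least_squares
fr=s[s[:,0]<.50]
if len(fr)>10:
    l=cv2.fitLine(fr[:,:2].astype(np.float32),cv2.DIST_HUBER,0,.001,.001).ravel(); print('front line',l, np.degrees(np.arctan2(l[1],l[0])))
E
```

```text
top 2215 ((0.5388841032981873, 0.36569997668266296), (0.11804196238517761, 0.09804169088602066), 14.670327186584473) 0.11976496534562098
0.012 154 ((0.5412163138389587, 0.36693787574768066), (0.10284911096096039, 0.09821081906557083), 15.693337440490723)
0.05 612 ((0.5385040640830994, 0.3667095899581909), (0.11672810465097427, 0.09596427530050278), 14.964083671569824)
0.08 811 ((0.538531482219696, 0.367148220539093), (0.11795604974031448, 0.08290231972932816), 14.412581443786621)
0.105 638 ((0.5367345809936523, 0.36651408672332764), (0.1140381246805191, 0.07941784709692001), 14.221980094909668)
scene 2644 ((0.5385441184043884, 0.36393582820892334), (0.12189385294914246, 0.09565204381942749), 15.347928047180176) 0.11458677298666042
0.012 728 ((0.525881290435791, 0.3342863619327545), (0.0734325498342514, 0.13803929090499878), 61.687355041503906)
0.05 807 ((0.5387946963310242, 0.3641929626464844), (0.12210886180400848, 0.0946480855345726), 14.74708366394043)
0.08 735 ((0.5374710559844971, 0.3637779951095581), (0.1188025251030922, 0.08066951483488083), 13.751723289489746)
0.105 374 ((0.5358958840370178, 0.3620763123035431), (0.11451934278011322, 0.07149671763181686), 16.022802352905273)
scene low pts 616
front line [ 0.24733104 -0.968931    0.4928572   0.35342723] -75.68037
```

```bash
python3 -m inch '[{"x":-0.7,"y":-1,"z":0.3,"yaw":0},{"x":-0.7,"y":-1,"z":0.3,"yaw":0}]' | head -4
python3 -c "
from h import *
tilt()"
```

```text
time_s: 16.0
tcp_pos: [-0.9801, 0.7336, 0.2963]
eef_rot: [-136.0, -4.3, 20.1]
contact_force: [-0.5, 0.4, -1.1]
tilt 44.2 az 105.7 tool x [0.94 0.34 0.07] y [ 0.3  -0.66 -0.69] j [161.   67.8  71.7  37.7 -69.7 -54.9] tcp [-0.98   0.734  0.296] t 16.0 w 0.0092
```

```bash
python3 -m inch '[{"x":0.9,"y":0.4,"z":-0.3,"yaw":0.8},{"x":0.9,"y":0.4,"z":-0.3,"yaw":0.75},{"x":0.95,"y":0.3,"z":-0.32,"yaw":0},{"x":0.95,"y":0.3,"z":-0.32,"yaw":0},{"x":0.95,"y":0.3,"z":-0.32,"yaw":0}]' | head -3
python3 -m inch '[{"x":1,"y":0.28,"z":-0.32,"yaw":0},{"x":1,"y":0.28,"z":-0.32,"yaw":0},{"x":1,"y":0.28,"z":-0.32,"yaw":0},{"x":1,"y":0.28,"z":-0.32,"yaw":0},{"x":1,"y":0.28,"z":-0.32,"yaw":0}]' | head -3
python3 -m inch '[{"x":1,"y":0.28,"z":-0.32,"yaw":0},{"x":1,"y":0.28,"z":-0.32,"yaw":0},{"x":1,"y":0.28,"z":-0.32,"yaw":0},{"x":1,"y":0.28,"z":-0.32,"yaw":0},{"x":1,"y":0.28,"z":-0.32,"yaw":0}]' | head -3
python3 -c "
from h import *
tilt()"
```

```text
time_s: 16.42
tcp_pos: [-0.8825, 0.7184, 0.2862]
eef_rot: [-136.0, -2.3, 17.5]
time_s: 16.83
tcp_pos: [-0.7401, 0.7008, 0.3043]
eef_rot: [-135.7, -2.2, 17.6]
time_s: 17.25
tcp_pos: [-0.5981, 0.6853, 0.3244]
eef_rot: [-135.1, -2.0, 17.7]
tilt 45.0 az 105.7 tool x [0.95 0.3  0.03] y [ 0.24 -0.67 -0.71] j [147.5  19.5 -21.1  67.5 -30.6 -93.8] tcp [-0.598  0.685  0.324] t 17.25 w 0.0087
```

```bash
python3 -m inch '[{"x":1,"y":0.2,"z":-0.32,"yaw":0.3},{"x":1,"y":0.2,"z":-0.32,"yaw":0.3},{"x":1,"y":0.2,"z":-0.32,"yaw":0},{"x":1,"y":0.2,"z":-0.32,"yaw":0},{"x":1,"y":0.2,"z":-0.32,"yaw":0}]' | head -3
python3 -m inch '[{"x":1,"y":0.2,"z":-0.32,"yaw":0},{"x":1,"y":0.2,"z":-0.32,"yaw":0},{"x":1,"y":0.2,"z":-0.32,"yaw":0},{"x":1,"y":0.2,"z":-0.32,"yaw":0},{"x":1,"y":0.2,"z":-0.32,"yaw":0}]' | head -3
python3 -c "
from h import *
tilt()"
```

```text
time_s: 17.67
tcp_pos: [-0.4583, 0.6743, 0.3479]
eef_rot: [-134.3, -0.0, 15.9]
time_s: 18.08
tcp_pos: [-0.3184, 0.6621, 0.3695]
eef_rot: [-133.5, -0.0, 16.0]
tilt 46.5 az 106.0 tool x [0.96 0.28 0.  ] y [ 0.19 -0.66 -0.73] j [128.5  -1.4 -42.2  73.2 -16.9 -88.5] tcp [-0.318  0.662  0.37 ] t 18.08 w 0.0088
```

```bash
python3 -m inch '[{"x":0.6,"y":-1,"z":0.2,"yaw":0},{"x":0.6,"y":-1,"z":0.2,"yaw":0},{"x":0.6,"y":-1,"z":0.2,"yaw":0},{"x":0.6,"y":-1,"z":0.2,"yaw":0},{"x":0.6,"y":-1,"z":0.2,"yaw":0}]' | head -3
python3 -c "
from h import *
tilt()"
python3 -m inch '[{"x":1,"y":0,"z":0,"yaw":0},{"x":1,"y":0,"z":0,"yaw":0},{"x":1,"y":0,"z":0,"yaw":0},{"x":1,"y":0,"z":0,"yaw":0},{"x":1,"y":0,"z":0,"yaw":0}]' | head -3
python3 -c "
from h import *
tilt()"
```

```text
time_s: 18.5
tcp_pos: [-0.2634, 0.7769, 0.4502]
eef_rot: [-133.3, -0.1, 16.0]
tilt 46.7 az 105.9 tool x [0.96 0.28 0.  ] y [ 0.19 -0.66 -0.73] j [126.9   4.3 -19.4  36.5 -26.  -48.2] tcp [-0.263  0.777  0.45 ] t 18.5 w 0.0088
time_s: 18.92
tcp_pos: [-0.1439, 0.8138, 0.464]
eef_rot: [-132.5, -0.1, 16.4]
tilt 47.5 az 106.3 tool x [0.96 0.28 0.  ] y [ 0.19 -0.65 -0.74] j [116.6   4.7 -10.7  16.  -28.4 -21. ] tcp [-0.144  0.814  0.464] t 18.92 w 0.0087
```

```bash
python3 -m inch '[{"x":0.6,"y":1,"z":-0.37,"yaw":0},{"x":0.6,"y":1,"z":-0.37,"yaw":0},{"x":0.6,"y":1,"z":-0.37,"yaw":0},{"x":0.6,"y":1,"z":-0.37,"yaw":0},{"x":0.6,"y":1,"z":-0.37,"yaw":0}]' | head -3
python3 -c "
from h import *
tilt()"
python3 -m inch '[{"x":0.6,"y":1,"z":-0.37,"yaw":0},{"x":0.6,"y":1,"z":-0.37,"yaw":0},{"x":0.6,"y":1,"z":-0.37,"yaw":0},{"x":0.6,"y":1,"z":-0.37,"yaw":0},{"x":0.6,"y":1,"z":-0.37,"yaw":0}]' | head -3
python3 -c "
from h import *
tilt()"
```

```text
time_s: 19.33
tcp_pos: [-0.0337, 0.7203, 0.4108]
eef_rot: [-131.8, -0.2, 16.4]
tilt 48.2 az 106.2 tool x [0.96 0.28 0.  ] y [ 0.19 -0.64 -0.75] j [109.3  -4.1 -22.7   5.7 -23.4  -7. ] tcp [-0.034  0.72   0.411] t 19.33 w 0.0088
time_s: 19.75
tcp_pos: [0.0734, 0.6204, 0.3537]
eef_rot: [-131.3, -0.4, 16.9]
tilt 48.7 az 106.5 tool x [0.96 0.29 0.01] y [ 0.2  -0.63 -0.75] j [ 94.2  -9.8 -24.8 -19.7 -28.4  26.3] tcp [0.073 0.62  0.354] t 19.75 w 0.0093
```

```bash
python3 -m inch '[{"x":0.6,"y":1,"z":-0.37,"yaw":0},{"x":0.6,"y":1,"z":-0.37,"yaw":0},{"x":0.6,"y":1,"z":-0.37,"yaw":0},{"x":0.6,"y":1,"z":-0.37,"yaw":0},{"x":0.6,"y":1,"z":-0.37,"yaw":0}]' | head -3
python3 -c "
from h import *
tilt()"
python3 -m inch '[{"x":0.7,"y":1,"z":-0.37,"yaw":0},{"x":0.7,"y":1,"z":-0.37,"yaw":0},{"x":0.7,"y":1,"z":-0.37,"yaw":0},{"x":0.7,"y":1,"z":-0.37,"yaw":0}]' | head -3
python3 -c "
from h import *
tilt(); togo([.39,.335,.18])"
```

```text
time_s: 20.17
tcp_pos: [0.1782, 0.5264, 0.3007]
eef_rot: [-130.1, -1.1, 17.7]
tilt 49.9 az 106.8 tool x [0.95 0.3  0.02] y [ 0.21 -0.61 -0.76] j [ 64.3  -8.2 -21.7 -46.2 -45.6  68.1] tcp [0.178 0.526 0.301] t 20.17 w 0.0089
time_s: 20.5
tcp_pos: [0.2768, 0.4567, 0.2573]
eef_rot: [-129.4, -1.9, 18.0]
tilt 50.6 az 106.4 tool x [0.95 0.31 0.03] y [ 0.22 -0.6  -0.77] j [ 41.2  -0.5 -19.2 -54.6 -59.3  92.2] tcp [0.277 0.457 0.257] t 20.5 w 0.0089
tool-axis units to go: [ 2.7   6.29 -2.64] rot [-129.44   -1.91   18.02] tcp [0.2768 0.4567 0.2573] F [-0.3  1.1 -0.3] w 0.0089 t 20.5
```

```bash
python3 -m inch '[{"x":0.5,"y":1,"z":-0.42,"yaw":0.3},{"x":0.5,"y":1,"z":-0.42,"yaw":0.3},{"x":0.5,"y":1,"z":-0.42,"yaw":0},{"x":0.5,"y":1,"z":-0.42,"yaw":0},{"x":0.4,"y":1,"z":-0.42,"yaw":0}]' | head -3
python3 -c "
from h import *
tilt(); togo([.39,.335,.15]); im,d=grab('wrist'); save('w9.png',im)"
```

```text
time_s: 20.92
tcp_pos: [0.3763, 0.3549, 0.1999]
eef_rot: [-129.2, -0.8, 16.7]
tilt 50.8 az 106.0 tool x [0.96 0.29 0.01] y [ 0.19 -0.6  -0.78] j [ 21.7  10.  -16.2 -55.4 -69.6 108.8] tcp [0.376 0.355 0.2  ] t 20.92 w 0.0089
tool-axis units to go: [0.27 2.13 0.55] rot [-129.16   -0.84   16.69] tcp [0.3763 0.3549 0.1999] F [ 0.5  1.  -0.7] w 0.0089 t 20.92
```

View pics/w9.png

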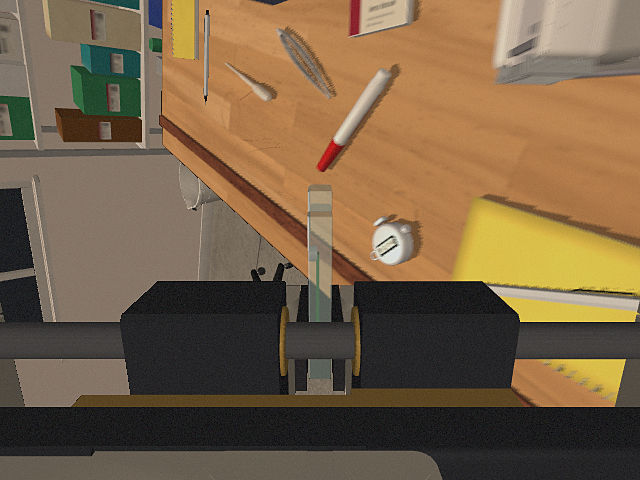

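```bash
python3 - <<'E'
from h import *
im,w=cloud('wrist'); s=r.get_state(); R=Ro.from_euler('xyz',s['eef_rot'],degrees=True).as_matrix()
L=(w-s['tcp_pos'])@R*1000
for u,v in [(320,187),(320,191),(320,200),(320,208),(320,215),(320,225),(320,240),(320,260),(320,275),(312,230),(328,230)]: print(u,v,L[v,u].round(1))
for v in (195,230,260):
    print(v,[(u,L[v,u].round(0).tolist()) for u in range(304,338,2)])
E
```

```text
320 187 [ 50.4  -5.1 -10.6]
320 191 [ 50.1  -5.1 -19.3]
320 200 [ 46.8  -5.1 -19.6]
320 208 [ 43.6  -5.1 -19.3]
320 215 [ 42.3  -5.1 -26.1]
320 225 [ 38.8  -5.  -27.1]
320 240 [ 33.3  -5.  -27.7]
320 260 [ 25.7  -5.  -27.8]
320 275 [ 19.4  -5.  -26.9]
312 230 [ 37.1  -7.9 -27.5]
328 230 [ 37.2  -2.1 -27.9]
195 [(304, [-7.0, -26.0, 343.0]), (306, [-7.0, -24.0, 340.0]), (308, [48.0, -10.0, -19.0]), (310, [48.0, -9.0, -19.0]), (312, [49.0, -8.0, -19.0]), (314, [49.0, -7.0, -21.0]), (316, [49.0, -7.0, -21.0]), (318, [49.0, -6.0, -20.0]), (320, [49.0, -5.0, -20.0]), (322, [49.0, -4.0, -20.0]), (324, [nan, nan, nan]), (326, [49.0, -3.0, -20.0]), (328, [49.0, -2.0, -20.0]), (330, [49.0, -1.0, -21.0]), (332, [-0.0, 9.0, 299.0]), (334, [0.0, 11.0, 297.0]), (336, [0.0, 13.0, 295.0])]
230 [(304, [-52.0, -26.0, 335.0]), (306, [-52.0, -24.0, 334.0]), (308, [37.0, -9.0, -27.0]), (310, [37.0, -9.0, -28.0]), (312, [37.0, -8.0, -28.0]), (314, [37.0, -7.0, -28.0]), (316, [37.0, -6.0, -28.0]), (318, [37.0, -6.0, -28.0]), (320, [37.0, -5.0, -29.0]), (322, [37.0, -4.0, -28.0]), (324, [37.0, -4.0, -28.0]), (326, [37.0, -3.0, -28.0]), (328, [37.0, -2.0, -28.0]), (330, [37.0, -1.0, -28.0]), (332, [37.0, -1.0, -28.0]), (334, [-42.0, 11.0, 295.0]), (336, [-41.0, 14.0, 292.0])]
260 [(304, [-96.0, -27.0, 345.0]), (306, [-95.0, -24.0, 339.0]), (308, [26.0, -9.0, -28.0]), (310, [26.0, -9.0, -27.0]), (312, [26.0, -8.0, -28.0]), (314, [26.0, -7.0, -27.0]), (316, [26.0, -6.0, -29.0]), (318, [25.0, -6.0, -27.0]), (320, [26.0, -5.0, -28.0]), (322, [25.0, -4.0, -26.0]), (324, [26.0, -4.0, -28.0]), (326, [26.0, -3.0, -28.0]), (328, [25.0, -2.0, -27.0]), (330, [26.0, -1.0, -27.0]), (332, [-78.0, 9.0, 289.0]), (334, [-78.0, 12.0, 287.0]), (336, [-76.0, 14.0, 283.0])]
```

```bash
cat >> h.py <<'E'
MOUTH=np.array([.4888,.3527,.088]); YAW=14.6
def plan(back,off=(.0504,0,-.0145)):   # slide end 'back' m before the mouth
    s=r.get_state(); R=Ro.from_euler('xyz',s['eef_rot'],degrees=True).as_matrix(); y=np.radians(YAW); rx=np.array([np.cos(y),np.sin(y),0])
    tilt(); togo(MOUTH-back*rx-R@np.array(off))
E
python3 - <<'E'
from h import *
im,w=cloud('wrist')
R=Ro.from_euler('xyz',[-129.16,-.84,16.69],degrees=True).as_matrix(); L=(w-[.3763,.3549,.1999])@R*1000
print(L[187,320],L[230,320]); plan(.04)
E
```

```text
[ 5.11943974e+01  2.75435627e-02 -1.13705758e+01] [ 3.80803720e+01  2.17821402e-02 -2.92690908e+01]
tilt 50.6 az 106.1 tool x [0.96 0.29 0.01] y [ 0.19 -0.6  -0.77] j [ 21.4  10.4 -16.2 -55.2 -69.7 109.1] tcp [0.378 0.351 0.197] t 20.97 w 0.0087
tool-axis units to go: [0.59 4.12 2.45] rot [-129.36   -0.67   16.64] tcp [0.3781 0.3515 0.1965] F [ 4.  -4.6 -2.4] w 0.0087 t 20.97
```

```bash
python3 -m inch '[{"x":0.1,"y":0.8,"z":0.48,"yaw":0.1},{"x":0.1,"y":0.8,"z":0.48,"yaw":0},{"x":0.1,"y":0.8,"z":0.48,"yaw":0},{"x":0.1,"y":0.8,"z":0.48,"yaw":0},{"x":0,"y":0.6,"z":0.3,"yaw":0}]' | head -4
python3 -m inch '[{"x":0,"y":0,"z":0,"yaw":0}]' | head -4
python3 - <<'E'
from h import *
im,d=grab('wrist'); plan(.04,(.0512,0,-.015)); save('w10.png',im)
E
```

```text
time_s: 21.38
tcp_pos: [0.4005, 0.3363, 0.0923]
eef_rot: [-129.4, -1.4, 16.5]
contact_force: [-0.4, 0.7, -0.6]
time_s: 21.47
tcp_pos: [0.3997, 0.3356, 0.0901]
eef_rot: [-129.4, -1.3, 16.5]
contact_force: [-1.1, 0.5, -0.5]
tilt 50.6 az 105.4 tool x [0.96 0.28 0.02] y [ 0.2  -0.6  -0.77] j [ 17.5  21.3 -18.2 -58.6 -64.8 123.3] tcp [0.4   0.336 0.092] t 21.52 w 0.0082
tool-axis units to go: [-0.06  0.35  0.48] rot [-129.39   -1.32   16.52] tcp [0.4002 0.336  0.0916] F [0.2 0.8 0.3] w 0.0082 t 21.52
```

View pics/w10.png

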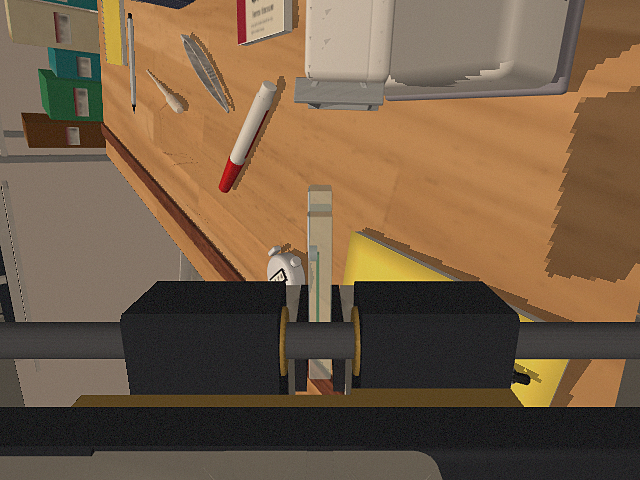

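The picture shows the flared mouth at (295–383, 75–110), the slot housing above it, and the slide end at (320,185), to the left of the mouth's centre. I'll express the mouth in slot axes using depth.

```bash
python3 - <<'E'
from h import *
im,w=cloud('wrist'); y=np.radians(YAW)
rx=np.array([np.cos(y),np.sin(y),0]); ry=np.array([-np.sin(y),np.cos(y),0]); rz=np.array([0,0,1.])
S=np.stack([rx,(ry+rz)/2**.5,(rz-ry)/2**.5],1)
L=(w-MOUTH)@S*1000
for v in (10,30,50,65,76,80,84,90,96,100,104,107):
    print(v,[(u,L[v,u].round(0).tolist()) for u in (296,300,306,312,325,340,355,370,378,382,386)])
# plane normals for the housing top face (perp to slot z')
q=L[5:65,315:375].reshape(-1,3); q=q[~np.isnan(q[:,0])]; c=np.median(q,0); q=q[abs(q[:,2]-c[2])<4]; _,_,V=np.linalg.svd(q-q.mean(0)); print('face n',V[2].round(3),q.mean(0).round(1),len(q))
print('slide', [(v,L[v,320].round(1).tolist(),L[v,309].round(1).tolist(),L[v,330].round(1).tolist()) for v in (189,200,225,250)])
np.save('L.npy',L)
E
```

```text
10 [(296, [68.0, 47.0, -172.0]), (300, [68.0, 43.0, -168.0]), (306, [20.0, 12.0, 21.0]), (312, [19.0, 10.0, 24.0]), (325, [19.0, 6.0, 25.0]), (340, [19.0, 1.0, 25.0]), (355, [19.0, -4.0, 24.0]), (370, [19.0, -8.0, 26.0]), (378, [19.0, -11.0, 24.0]), (382, [19.0, -12.0, 25.0]), (386, [19.0, -13.0, 25.0])]
30 [(296, [54.0, 46.0, -171.0]), (300, [54.0, 43.0, -168.0]), (306, [14.0, 12.0, 22.0]), (312, [13.0, 10.0, 24.0]), (325, [13.0, 6.0, 24.0]), (340, [13.0, 1.0, 25.0]), (355, [14.0, -4.0, 24.0]), (370, [14.0, -9.0, 24.0]), (378, [13.0, -11.0, 25.0]), (382, [13.0, -13.0, 26.0]), (386, [13.0, -14.0, 25.0])]
50 [(296, [40.0, 46.0, -171.0]), (300, [40.0, 42.0, -167.0]), (306, [7.0, 11.0, 24.0]), (312, [7.0, 10.0, 24.0]), (325, [7.0, 5.0, 24.0]), (340, [7.0, 0.0, 25.0]), (355, [8.0, -4.0, 25.0]), (370, [8.0, -9.0, 25.0]), (378, [8.0, -12.0, 25.0]), (382, [8.0, -13.0, 24.0]), (386, [8.0, -14.0, 24.0])]
65 [(296, [29.0, 46.0, -170.0]), (300, [29.0, 42.0, -168.0]), (306, [3.0, 11.0, 25.0]), (312, [3.0, 9.0, 24.0]), (325, [3.0, 5.0, 25.0]), (340, [3.0, 0.0, 26.0]), (355, [3.0, -5.0, 25.0]), (3
[... 2177 characters left out ...]
 (382, [-8.0, -15.0, 19.0]), (386, [-1.0, -23.0, -102.0])]
107 [(296, [-2.0, 45.0, -170.0]), (300, [-2.0, 41.0, -165.0]), (306, [nan, nan, nan]), (312, [-8.0, 14.0, -19.0]), (325, [-8.0, 8.0, -19.0]), (340, [-8.0, 2.0, -19.0]), (355, [-7.0, -5.0, -19.0]), (370, [-8.0, -11.0, -0.0]), (378, [-7.0, -15.0, -20.0]), (382, [-3.0, -21.0, -103.0]), (386, [-3.0, -23.0, -102.0])]
face n [ 0.009 -0.008  1.   ] [12.  -0.8 24.5] 3589
slide [(189, [-39.1, 6.0, 14.1], [-39.3, 10.2, 14.3], [-39.2, 2.3, 12.3]), (200, [-42.9, 5.6, 16.8], [-43.0, 9.7, 17.5], [-42.6, 1.8, 17.1]), (225, [-50.6, 4.5, 24.8], [-50.7, 8.4, 25.4], [-50.5, 0.9, 24.4]), (250, [-59.9, 4.1, 25.5], [-60.1, 8.1, 25.6], [-59.7, 0.4, 25.2])]
```

```bash
python3 -m inch '[{"x":0,"y":0.1,"z":0.25,"yaw":0.4},{"x":0,"y":0.1,"z":0.23,"yaw":0.4},{"x":0,"y":0,"z":0,"yaw":0},{"x":0,"y":0,"z":0,"yaw":0}]' | head -4
cat >> h.py <<'E'
def slot():
    im,d=grab('wrist'); im,w=cloud('wrist'); y=np.radians(YAW)
    rx=np.array([np.cos(y),np.sin(y),0]); ry=np.array([-np.sin(y),np.cos(y),0]); rz=np.array([0,0,1.])
    S=np.stack([rx,(ry+rz)/2**.5,(rz-ry)/2**.5],1); L=(w-MOUTH)@S*1000
    s=r.get_state(); R=Ro.from_euler('xyz',s['eef_rot'],degrees=True).as_matrix()
    print('tool in slot axes x',(S.T@R[:,0]).round(3),'y',(S.T@R[:,1]).round(3))
    q=L[216:275,312:328].reshape(-1,3); q=q[~np.isnan(q[:,0])]; q=q[abs(q[:,2]-np.median(q[:,2]))<3]
    m=np.median(q,0); cen=m-13*(-(S.T@R[:,2])); p=np.polyfit(q[:,0],q[:,2],1),np.polyfit(q[:,0],q[:,1],1)
    e=L[188:192,314:326].reshape(-1,3); print('edge mid',m.round(1),'axis point',cen.round(1),'slopes z\' %.3f y\' %.3f'%(p[0][0],p[1][0]),'end x',np.nanmax(e[:,0]).round(1)); return L
E
python3 -c "
from h import *
slot(); tilt()"
```

```text
time_s: 21.85
tcp_pos: [0.4, 0.3442, 0.0844]
eef_rot: [-129.3, 1.0, 14.4]
contact_force: [0.2, 0.0, 0.2]
tool in slot axes x [ 1.    -0.014 -0.009] y [-0.015 -0.995 -0.099]
edge mid [-55.6   4.4  15.5] axis point [-55.7   5.7   2.6] slopes z' -0.003 y' -0.013 end x -36.6
tilt 50.7 az 105.2 tool x [ 0.97  0.25 -0.02] y [ 0.15 -0.62 -0.77] j [ 18.2  22.  -18.4 -59.4 -63.8 120.8] tcp [0.4   0.344 0.085] t 21.9 w 0.0086
```

```bash
python3 -m inch '[{"x":0,"y":0.12,"z":0.04,"yaw":0},{"x":0,"y":0.12,"z":0.04,"yaw":0},{"x":0,"y":0,"z":0,"yaw":0}]' | head -4
python3 -c "
from h import *
slot(); tilt()"
```

```text
time_s: 22.15
tcp_pos: [0.4007, 0.3424, 0.0799]
eef_rot: [-129.3, 0.7, 14.5]
contact_force: [1.1, -0.1, -0.2]
tool in slot axes x [ 1.    -0.01  -0.008] y [-0.011 -0.995 -0.099]
edge mid [-55.3   0.   13.7] axis point [-55.4   1.3   0.8] slopes z' -0.001 y' -0.009 end x -36.3
tilt 50.7 az 105.1 tool x [ 0.97  0.25 -0.01] y [ 0.15 -0.62 -0.77] j [ 17.9  22.5 -18.4 -59.6 -63.6 121.7] tcp [0.401 0.342 0.08 ] t 22.2 w 0.0089
```

```bash
python3 -m inch '[{"x":0.35,"y":0.05,"z":0.03,"yaw":0},{"x":0.35,"y":0,"z":0,"yaw":0},{"x":0.2,"y":0,"z":0,"yaw":0},{"x":0,"y":0,"z":0,"yaw":0}]' | head -4
python3 -c "
from h import *
slot(); tilt()"
```

```text
time_s: 22.53
tcp_pos: [0.4255, 0.3483, 0.0783]
eef_rot: [-129.3, 0.7, 14.5]
contact_force: [0.2, -0.2, -0.6]
tool in slot axes x [ 1.    -0.011 -0.007] y [-0.011 -0.995 -0.099]
edge mid [-29.9  -1.5  13.1] axis point [-30.   -0.3   0.2] slopes z' 0.003 y' -0.010 end x -7.9
tilt 50.7 az 105.0 tool x [ 0.97  0.25 -0.01] y [ 0.15 -0.62 -0.77] j [ 17.8  24.2 -15.7 -59.1 -64.2 120.7] tcp [0.425 0.348 0.078] t 22.58 w 0.0085
```

```bash
python3 -m inch '[{"x":0.2,"y":0,"z":0,"yaw":0},{"x":0.2,"y":0,"z":0,"yaw":0},{"x":0.2,"y":0,"z":0,"yaw":0}]' | head -4
python3 -m inch '[{"x":0.15,"y":0,"z":0,"yaw":0},{"x":0.15,"y":0,"z":0,"yaw":0},{"x":0,"y":0,"z":0,"yaw":0}]' | head -4
python3 -c "
from h import *
slot(); tilt()"
```

```text
time_s: 22.83
tcp_pos: [0.4399, 0.352, 0.0779]
eef_rot: [-129.3, 0.8, 14.5]
contact_force: [-1.1, -0.6, 0.2]
time_s: 23.08
tcp_pos: [0.4487, 0.3546, 0.0779]
eef_rot: [-129.3, 0.8, 14.5]
contact_force: [-0.6, 0.4, 0.7]
tool in slot axes x [ 1.    -0.011 -0.008] y [-0.012 -0.995 -0.099]
edge mid [-5.2 -2.4 18.9] axis point [-5.2 -1.1  6. ] slopes z' -0.386 y' 0.056 end x 17.0
tilt 50.7 az 105.1 tool x [ 0.97  0.25 -0.01] y [ 0.15 -0.62 -0.77] j [ 17.8  25.7 -12.9 -58.6 -64.9 119.5] tcp [0.448 0.355 0.078] t 23.13 w 0.0087
```

```bash
python3 -m inch '[{"x":0.1,"y":0.02,"z":0,"yaw":0},{"x":0.1,"y":0,"z":0,"yaw":0}]' | head -4
python3 -m inch '[{"x":0.1,"y":0,"z":0,"yaw":0}]' | head -4
python3 -c "
from h import *
y=np.radians(YAW); rx=np.array([np.cos(y),np.sin(y),0])
s=r.get_state(); R=Ro.from_euler('xyz',s['eef_rot'],degrees=True).as_matrix()
print('end by kinematics',((s['tcp_pos']+R@[.0512,0,-.015]-MOUTH)@rx).round(4),'F',(s['contact_force']@rx).round(2)); tilt()"
```

```text
time_s: 23.3
tcp_pos: [0.452, 0.3556, 0.0776]
eef_rot: [-129.2, 0.9, 14.6]
contact_force: [-2.8, 0.1, 0.7]
time_s: 23.38
tcp_pos: [0.4535, 0.356, 0.0776]
eef_rot: [-129.2, 1.0, 14.6]
contact_force: [-4.2, -1.9, 1.3]
end by kinematics 0.018 F -4.51
tilt 50.8 az 105.4 tool x [ 0.97  0.25 -0.02] y [ 0.15 -0.61 -0.77] j [ 17.8  26.2 -12.1 -58.4 -65.3 119.2] tcp [0.453 0.356 0.078] t 23.38 w 0.0088
```

```bash
cat > f.py <<'E'
from h import *
y=np.radians(YAW); rx=np.array([np.cos(y),np.sin(y),0])
s=r.get_state(); R=Ro.from_euler('xyz',s['eef_rot'],degrees=True).as_matrix()
print('end by kinematics',((s['tcp_pos']+R@[.0512,0,-.015]-MOUTH)@rx).round(4),'F',(s['contact_force']@rx).round(2),'Fall',s['contact_force'].round(1)); tilt()
E
python3 -m inch '[{"x":0.12,"y":0,"z":0,"yaw":0}]' | head -1; python3 f.py
python3 -m inch '[{"x":0.12,"y":0,"z":0,"yaw":0}]' | head -1; python3 f.py
```

```text
time_s: 23.47
end by kinematics 0.0201 F -4.65 Fall [-4.3 -1.9  1.5]
tilt 50.8 az 105.6 tool x [ 0.97  0.25 -0.02] y [ 0.15 -0.61 -0.77] j [ 17.8  26.4 -11.8 -58.4 -65.5 119. ] tcp [0.455 0.357 0.078] t 23.47 w 0.0089
time_s: 23.55
end by kinematics 0.0221 F -5.89 Fall [-5.6 -1.7  2.7]
tilt 50.8 az 105.7 tool x [ 0.97  0.26 -0.02] y [ 0.15 -0.61 -0.78] j [ 17.9  26.6 -11.5 -58.3 -65.7 118.8] tcp [0.457 0.357 0.077] t 23.55 w 0.0087
```

```bash
cp wrist.npz wprev.npz
python3 -m inch '[{"x":0.1,"y":0,"z":0,"yaw":0}]' | head -1; python3 f.py
python3 - <<'E'
from h import *
old=np.load('wprev.npz'); im,d=grab('wrist')
for nm,I,D in(('old',old['im'],old['d']),('new',im,d)):
    print(nm,'depth mid',[round(float(x),3) for x in np.median(D[355:396:3,316:324],1)])
    print('  green',np.median(I[355:396:3,316:324,1],1).astype(int).tolist())
for a,b in((285,315),(355,395)):
    print(a,np.argwhere(np.abs(im[a:b,312:330].astype(int)-old['im'][a:b,312:330]).sum(2)>60).shape)
E
python3 f.py
```

```text
time_s: 23.63
end by kinematics 0.0229 F -11.1 Fall [-9.7 -6.8  5.3]
tilt 50.9 az 106.0 tool x [ 0.97  0.26 -0.02] y [ 0.15 -0.61 -0.78] j [ 17.9  26.8 -11.3 -58.2 -65.9 118.7] tcp [0.458 0.357 0.077] t 23.63 w 0.0086
old depth mid [0.084, 0.086, 0.158, 0.158, 0.159, 0.159, 0.16, 0.16, 0.337, 0.338, 0.341, 0.341, 0.341, 0.342]
  green [55, 31, 143, 145, 145, 147, 147, 146, 123, 124, 122, 121, 122, 112]
new depth mid [0.085, 0.086, 0.158, 0.159, 0.159, 0.16, 0.16, 0.161, 0.34, 0.34, 0.342, 0.342, 0.343, 0.345]
  green [56, 31, 144, 143, 142, 143, 146, 147, 126, 124, 125, 126, 125, 113]
285 (10, 2)
355 (0, 2)
end by kinematics 0.0228 F -6.81 Fall [-6.4 -2.4  4.7]
tilt 50.9 az 106.0 tool x [ 0.97  0.26 -0.02] y [ 0.15 -0.61 -0.78] j [ 17.9  26.8 -11.2 -58.2 -65.9 118.7] tcp [0.458 0.357 0.077] t 23.68 w 0.0089
```

```bash
python3 - <<'E'
from h import *
grab('scene'); grab('top')
for n in('top','scene'):
    im,w=cloud(n); q=w.reshape(-1,3); c=im.reshape(-1,3).astype(int); ok=~np.isnan(q[:,0]); q=q[ok];c=c[ok]
    m=(c[:,2]>c[:,0]+40)&(abs(q[:,2]-.044)<.004)&(abs(q[:,0]-.565)<.07)&(abs(q[:,1]-.24)<.07); print(n,'carton',m.sum(),q[m].mean(0).round(4) if m.any() else '')
    for x0 in(.519,.555):
        m=(abs(q[:,2]-.032)<.005)&(abs(q[:,0]-x0)<.012)&(abs(q[:,1]-.165)<.03); print('  blank',x0,m.sum(),q[m].mean(0).round(4) if m.any() else '')
exec(open('f.py').read())
E
```

```text
top carton 31 [0.5635 0.2665 0.0442]
  blank 0.519 0 
  blank 0.555 0 
scene carton 97 [0.5615 0.2252 0.0441]
  blank 0.519 117 [0.5195 0.1652 0.0312]
  blank 0.555 121 [0.5555 0.1655 0.0309]
end by kinematics 0.0229 F -7.86 Fall [-7.3 -3.3  4.4]
tilt 50.9 az 106.0 tool x [ 0.97  0.26 -0.02] y [ 0.15 -0.61 -0.78] j [ 17.9  26.7 -11.3 -58.2 -65.9 118.7] tcp [0.458 0.357 0.077] t 23.78 w 0.0088
```

```bash
python3 -c "
from plant import r
print(r.close_job())"
```

```text
the job is handed in; nothing more can be done
None
```

I took the notched slide out of the rack and pushed its frosted end, label face up, into the reader slot. I handed the job in at about 24 s, still gripping it against the sprung stop. No verdict was reported.

**How it went**
- **First grasp missed:** the jaws closed on air because the fingertips stand about 20 mm further back than I took them to be. The second try, lower down, gripped with 9 mm between the jaws.
- **Tilt:** the moves have no tilt command. I got the 45° roll by pushing against the arm's reach and joint-3 limit to the robot's left, then carried the slide back to the reader.

**Last checks**
- **Insertion:** by arm position, the slide end is about 23 mm inside the mouth, so the stop has given at least 6 mm. It went well past the point where a wrongly turned slide would block. I could not read the stop directly.
- **Force:** the steady push was about 7–8 N, with a peak near 11 N on the last step. The stop may be fully in.
- **Alignment:** the slide's length is within about 2° of the reader's. Its roll is about 6° past the slot's 45° because the tilt drifted on the way, which is inside the slot's play. The label face is about 39° from straight up.
- **Grip:** the wrist images showed no slip in the jaws.
- **Blanks and carton:** both blanks were where they started. The carton was partly hidden by the arm in both views; what could be seen fits it not having moved, but I could not confirm its centre.

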